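Clear the bonder's bench into the carrier nests

TASK

Sort the loose material left in front of the bonder into its nests on the blue mat: the open black waffle pack into the black square nest and then its frosted lid on top of it, the purple chip box into the silver-grey aluminium nest, the glass dish between the pins of the round white nest, and the red-capped vial lying in the green cradle. Each must end seated flat on the floor of its nest (the lid flat on the pack); keep the open pack and the dish about level all the time so that no dice spill, and leave the loupe where it stands.

Things in the scene. Friction and masses are not known exactly. Their poses are not given: they have to be found in the camera images.
- waffle_pack: open black waffle pack, a square tray 51 x 51 mm with small grey and gold dice standing in its pockets; the solid tray that can be gripped is 4 mm high (the dice reach 6 mm). Lies flat on the bench; origin at the centre of its underside, z up, x and y along its sides. 14 g or so, grip any two facing sides low down
- pack_lid: the pack's cover: frosted, nearly white square lid 51 x 51 mm, 7.5 mm high, a flat top with a 4 mm wide rim underneath that rests on the top of the pack. Lies flat, right way up; origin at the centre of its underside, z up, x and y along its sides; grip any two facing sides
- chip_box: closed purple see-through chip box, 62 mm along x (65 with its catch), 61 mm along y, 14 mm high; its lid does not open. Lies flat; origin at the centre of its underside, z up; grip across y
- dish: round clear glass dish with two dice in it, open at the top, 55 mm across, 12 mm high. Lies flat; origin at the centre of its underside, z up; grip it from outside across a diameter
- vial: white vial with a red cap, 51 mm long along its y axis (cap at the -y end), 13 mm thick, lying down; origin under its middle at the lowest side, z up; grip across x at the middle
- loupe: black eye loupe standing on the bench, 36 mm across, 36 mm high, origin at the centre of its underside; does not belong in any nest and stays where it is
- pack_nest: black square nest for the waffle pack and its lid, fixed on the blue mat: base plate 98 (x) x 76 (y) mm, its top (the floor) 5 mm above the origin; four L-shaped corner guides 12 mm high above the floor, arms 14 mm long, leave a pocket 60 x 60 mm, open for fingers in the middle of all sides. Origin: centre of underside, 2 mm above the bench; x, y along the pocket's sides
- box_nest: silver-grey aluminium nest for the chip box, fixed on the blue mat: base plate 112 (x) x 86 (y) mm, its top (the floor) 5 mm above the origin; four L-shaped corner guides 9 mm high above the floor, arms 14 mm long, leave a pocket 74 (x) x 70 (y) mm, open for fingers in the middle of all sides. Origin: centre of underside, 2 mm above the bench; x, y along the pocket's sides
- dish_nest: round white nest for the dish, fixed on the blue mat: disc 94 mm across, its top (the floor) 5 mm above the origin; four steel pins 8 mm thick, 11 mm high above the floor, stand 37.5 mm from the centre at 45, 135, 225, 315 degrees from its x axis; fingers pass between them along its x or y axis. Origin: centre of underside, 2 mm above the bench
- vial_cradle: green cradle for the vial, fixed on the mat: bar 38 (x) x 78 (y) x 4 mm with two flared saddles 12 mm long at y = +-21.5 mm, floor 7.5 mm above the origin and 17 mm wide, sides up to 17 mm; end stops at y = +-31 mm. The vial lies along y, either way round; the fingers close along x in the 31 mm gap between the saddles. Origin: centre of underside, 2 mm above the bench

How it is judged:
By the outcome, as a careful person would: the job done as asked, in the order asked, and still so for the second after the job is handed in, with the robot touching nothing.
It also fails if it takes over 115 s, if anything falls off the work surface, if the arm or the gripper's body presses on something with over 40 N, if the wrist force passes 120 N, or if a joint passes its speed limit or range.

ROBOT

A 6-joint arm with a two-finger parallel gripper is mounted at the origin on a cart in front of the work surface, level with it; the furniture and walls round the work are solid. World frame = base frame: x ahead of the robot, y to its left, z up, the work surface at z = 0. Lengths are in m, angles in rad, forces in N, time in s.
With the tool pointing down it reaches from about 0.25 to 0.775 m from the base axis. Payload 4 kg.
Tool frame: the origin (TCP) lies at the very end of the fingers, on their centre line; the grasp point (between the pads) lies tcp_to_grasp behind it (tcp_to_grasp is the distance from the TCP to the grasp point, in m); z points along the fingers, y is the direction in which the jaws open and shut (so a half turn about z gives the same grasp; the last joint's range is limited). The gripper opens to 94 mm and grips with 3 to 60 N. Pads are 16 mm wide; open, the fingers measure 119 mm over their backs; the gripper's body (75 mm by 177 mm) begins 78 mm behind the grasp point.
Start: joints at [1.177, 0.087, 1.371, -0, 1.684, -0.103], TCP at [0.158, 0.527, 0.206] pointing down, gripper open.
Joint ranges: [-3.1, 3.1], [-0.76, 2.03], [0.27, 2.55], [-1.08, 4.22], [0.17, 2.65], [-2.57, 2.57]. Speed limits (rad/s): [2.79, 2.79, 3.14, 3.14, 3.14, 3.14].

INTERFACE

Orientations are given as a rotation vector (axis times angle).
In Python, from station import sense, get_image, hand_in, tcp_to_grasp gives the robot as it stands. The module is installed in compiled form; this text tells all that it offers.
- The arm moves only by the shell command python3 -m crank 'ROWS' [FORCE]. ROWS is JSON, a list of rows, each an object of numbers: "grip": the closure in counts, from 0 (fully open) to 255 (shut); "x", "y", "z": the shift along the world's x, y, z in m; "wx", "wy", "wz": the turn, a rotation vector about the world's x, y, z in degrees. In form: [{"grip": .., "x": .., "y": .., "z": .., "wx": .., "wy": .., "wz": ..}, ...]. A call has 1 to 8 rows; each row shifts and turns the commanded pose from where the row before left it; what a row does not reach is not made up. A row lasts 1/10 s, in which the tool goes at most 50 mm and 8.59 degrees, less where a joint would pass 70% of its speed; a pose out of reach is approached as far as the arm can. A call is refused whole if a number of a shift passes 0.05 or a number of a turn 8.59, either way. A call with a gripper value outside its range is refused whole. The fingers move at their own pace and stop on an object; FORCE is the grip in N (left out, the last holds). Time passes only in rows, so rows that do not move let the fingers close. It gives the time, the measured TCP pose, the force and the opening at its end, in the units of the state.
- sense(): the state, without advancing time (a new reading comes with each control period).
- get_image(name): name is "scene" or "top" or "wrist"; returns a dict with "frame" (480x640x3 uint8, red, green, blue), "z_map" (480x640 float32, m along the optical axis (not along the pixel's ray), 0 where there is no reading), "vfov" (degrees; the focal length in pixels is half the picture's height over the tangent of half this angle, whatever the lens; pixels are square), "cx", "cy" (the principal point, pixels), "R" (3x3) and "t" (3): a world point X has camera coordinates R X + t. Camera axes: x right, y down, z forward; pixel columns grow to the right and rows downward; lengths in m; the calibration is good to about 2 mm. A picture is of the moment at which its call begins.
- hand_in(): hands the job in, once; it reports no verdict.
The state is a dict: "time_s": time; "joint_positions": joint angles; "qvel": joint speeds; "effort": joint torques, N m; "ee_pos": TCP position; "tool_rot": TCP orientation; "force": force on the tool from outside, world axes, zero at the start; "torque": the same for the moment, N m; "grip_width": finger opening in m.
Only numpy, scipy, OpenCV 4.12 (cv2) and the standard library are available. Lean on these libraries where they do the work, as an engineer would, in place of code of your own. Each camera call takes 0.05 s, during which the arm holds its last target. There are 200 camera calls.

## Working session

There is one attempt and no reset: what is moved stays moved. The work goes in short steps, Python scripts to look and compute and a shell command to move; the robot and the scene stay as the last step left them, time stands still between calls to the robot, and variables do not carry over. Pictures are saved under pics/ and viewed, about 12 in all and at most 16, crops included, and the job is handed in when it is done.

```bash
mkdir -p pics
python3 - <<'E'
from station import *
import cv2,numpy as np
print(sense(), tcp_to_grasp)
for n in ("top","scene"):
    d=get_image(n); cv2.imwrite(f"pics/{n}0.png",d["frame"][...,::-1]); np.savez(f"pics/{n}0.npz",**d)
    print(n,d["vfov"],d["cx"],d["cy"],d["R"],d["t"])
E
```

```text
{'time_s': 0.0, 'joint_positions': array([ 1.17687338e+00,  8.79140472e-02,  1.37226706e+00, -1.24791468e-05,
        1.68356908e+00, -1.03136690e-01]), 'qvel': array([ 0.00032803, -0.00022355, -0.0004648 ,  0.00299307,  0.00022657,
       -0.00058796]), 'effort': array([-6.77560638e-04, -3.40187144e+01, -3.02426291e+01,  7.17709330e-02,
        3.31425795e-02, -1.76449607e-04]), 'ee_pos': array([0.1575039 , 0.52639164, 0.20432006]), 'tool_rot': array([-0.45508518, -3.10793055,  0.00328915]), 'force': array([0.01612142, 0.16999535, 0.862444  ]), 'torque': array([-0.0029812 , -0.00942057, -0.0460832 ]), 'grip_width': 0.0938139468500942} 0.0188
top 52.936144637584256 315.0822615901531 229.9137544846965 [[-0.01095951 -0.99971666 -0.02113019]
 [-0.98463338  0.01447256 -0.17403351]
 [ 0.17429     0.01889816 -0.984513  ]] [-0.0337293   0.53348598  0.85347354]
scene 42.95486039350714 324.46892863828907 246.6965111118118 [[ 0.58328273 -0.81207715  0.01766249]
 [-0.62512719 -0.46267606 -0.62860708]
 [ 0.51864945  0.35561435 -0.77752246]] [-0.3419189   0.31618378  1.01880973]
```

View pics/top0.png

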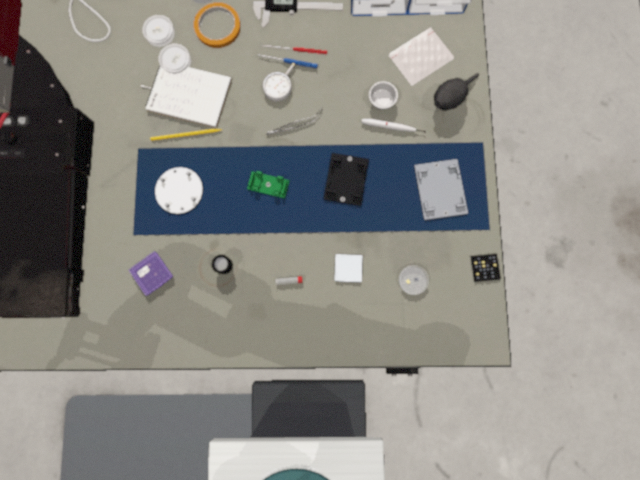

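View pics/scene0.png

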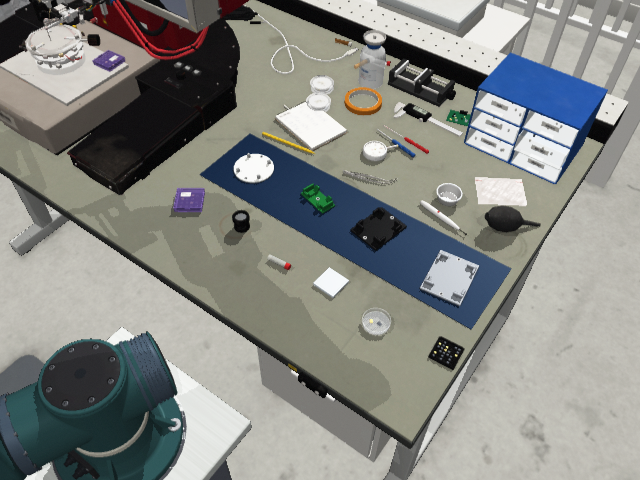

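The top view has the purple box (152,274), loupe (222,264), vial (289,281), lid (348,268), dish (414,280) and pack (485,267). The nests are at dish (178,190), cradle (268,184), pack (346,180) and box (441,189).

```bash
cat > h.py <<'E'
import numpy as np, cv2
from station import *
from scipy.spatial.transform import Rotation as Ro
def foc(d): return 240/np.tan(np.radians(float(d["vfov"]))/2)
def world(d,px,z):
    px=np.asarray(px,float).reshape(-1,2); f=foc(d); R=d["R"]; C=-R.T@d["t"]
    ray=np.c_[(px[:,0]-d["cx"])/f,(px[:,1]-d["cy"])/f,np.ones(len(px))]@R
    return (C+ray*((z-C[2])/ray[:,2])[:,None])[:,:2]
def ortho(d,x0,x1,y0,y1,z,s):
    """rectified picture: up = +x, left = +y, s px per m"""
    w,h=int((y1-y0)*s),int((x1-x0)*s); f=foc(d)
    P=np.array([[f,0,d["cx"]],[0,f,d["cy"]],[0,0,1]])@np.c_[d["R"],d["t"]]
    A=np.array([[0,-1/s,x1],[-1/s,0,y1],[0,0,z],[0,0,1]])
    # world = A[:, (u,v,1)] : x=x1-v/s, y=y1-u/s
    return cv2.warpPerspective(d["frame"],P@A,(w,h),flags=cv2.INTER_LINEAR|cv2.WARP_INVERSE_MAP)
def cloud(d):
    f=foc(d); v,u=np.mgrid[0:480,0:640]; Z=d["z_map"]
    c=np.stack([(u-d["cx"])/f*Z,(v-d["cy"])/f*Z,Z],-1)
    W=(c-d["t"])@d["R"]; W[Z==0]=np.nan; return W
E
python3 - <<'E'
from h import *
d=dict(np.load("pics/top0.npz"))
hsv=cv2.cvtColor(d["frame"],cv2.COLOR_RGB2HSV)
px=dict(box=(152,274,.014),dish=(414,280,.012),lid=(348,268,.0075),pack=(485,267,.004),vial=(289,281,.007),loupe=(222,264,.036),dn=(178,190,.007),cr=(268,184,.012),pn=(346,180,.007),bn=(441,189,.007))
for k,(u,v,z) in px.items(): print(k,world(d,(u,v),z).round(3), hsv[v,u])
W=cloud(d)
for (u,v) in [(340,330),(330,160)]: print(W[v,u])
w=get_image("wrist"); print(w["vfov"],w["R"],w["t"], (-w["R"].T@w["t"]))
E
```

```text
box [[0.457 0.274]] [132  91 143]
dish [[ 0.44  -0.226]] [ 15   6 160]
lid [[ 0.465 -0.102]] [113   4 235]
pack [[ 0.464 -0.365]] [21 83 86]
vial [[0.441 0.011]] [ 13  11 167]
loupe [[0.473 0.135]] [ 15   6 170]
dn [[0.625 0.232]] [ 10   3 236]
cr [[0.633 0.052]] [ 50  10 150]
pn [[ 0.64  -0.102]] [10 19 40]
bn [[ 0.618 -0.289]] [113   6 179]
[ 3.48144512e-01 -8.47318278e-02  3.01181383e-04]
[ 0.68273805 -0.07125431  0.00333759]
69.41330933370372 [[ 0.28701213  0.95792553 -0.00164681]
 [ 0.91725667 -0.27433057  0.28876105]
 [ 0.27615982 -0.08438847 -0.95739978]] [-0.5496902  -0.0299082   0.39229919] [0.07686398 0.55146307 0.38331825]
```

```bash
python3 -m crank '[{"y":-0.04,"x":0.01,"wz":1},{"y":-0.04,"x":0.01,"wz":1},{"y":-0.04,"x":0.01,"wz":1},{"y":-0.04,"x":0.01,"wz":1},{"y":-0.04,"x":0.01,"wz":1},{"y":-0.04,"x":0.01,"wz":1},{"y":-0.035,"x":0.01,"wz":1},{"x":0.015,"wz":1}]'
python3 -m crank '[{"x":0.04,"z":-0.006,"wz":1.1},{"x":0.04,"z":-0.006,"wz":1.1},{"x":0.04,"z":-0.006,"wz":1.1},{"x":0.04,"z":-0.006,"wz":1.1},{"x":0.04,"z":-0.006,"wz":1.1},{"x":0.04,"z":-0.006,"wz":1.1},{"x":0.04,"z":-0.006,"wz":1.1},{"wz":1}]'
cat > snap.py <<'E'
import sys; from h import *
d=get_image("wrist"); n=sys.argv[1]; np.savez(f"pics/{n}.npz",**d); cv2.imwrite(f"pics/{n}.png",d["frame"][...,::-1])
E
python3 snap.py w1
python3 -m crank '[{"y":-0.04},{"y":-0.04},{"y":-0.04},{"y":-0.04},{"y":-0.04},{"y":0},{"y":0}]'; python3 snap.py w2
python3 -m crank '[{"y":-0.04},{"y":-0.04},{"y":-0.04},{"y":-0.04},{"y":0},{"y":0}]'; python3 snap.py w3
python3 -m crank '[{"y":-0.04},{"y":-0.04},{"y":-0.04},{"y":-0.04},{"y":-0.04},{"y":0},{"y":0}]'; python3 snap.py w4
python3 - <<'E'
from h import *
ims=[cv2.resize(cv2.imread(f"pics/w{i}.png"),(400,300)) for i in (1,2,3,4)]
cv2.imwrite("pics/m1.png",np.vstack([np.hstack(ims[:2]),np.hstack(ims[2:])]))
E
```

```text
schema error: expected keys grip, x, y, z, wx, wy, wz
schema error: expected keys grip, x, y, z, wx, wy, wz
schema error: expected keys grip, x, y, z, wx, wy, wz
schema error: expected keys grip, x, y, z, wx, wy, wz
schema error: expected keys grip, x, y, z, wx, wy, wz
```

View pics/m1.png

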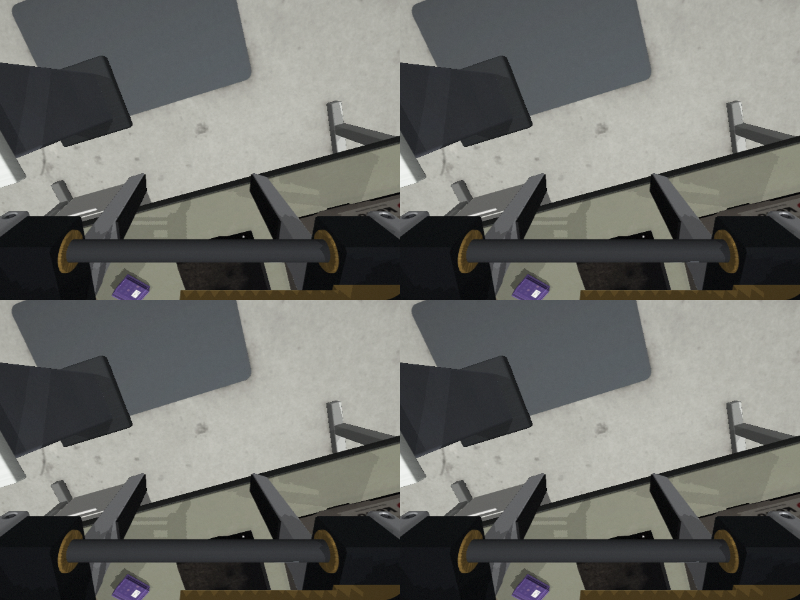

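The call needs every key in each row, so nothing has moved. In this view image-up points towards the robot, and the gripper bar hides rows above about 235 of 300.

```bash
python3 -m crank '[{"grip":0,"x":0.01,"y":-0.045,"z":0,"wx":0,"wy":0,"wz":1},{"grip":0,"x":0.01,"y":-0.045,"z":0,"wx":0,"wy":0,"wz":1},{"grip":0,"x":0.01,"y":-0.045,"z":0,"wx":0,"wy":0,"wz":1},{"grip":0,"x":0.01,"y":-0.045,"z":0,"wx":0,"wy":0,"wz":1},{"grip":0,"x":0.01,"y":-0.045,"z":0,"wx":0,"wy":0,"wz":1},{"grip":0,"x":0.01,"y":-0.045,"z":0,"wx":0,"wy":0,"wz":1},{"grip":0,"x":0.03,"y":-0.035,"z":0,"wx":0,"wy":0,"wz":1},{"grip":0,"x":0.03,"y":-0.02,"z":0,"wx":0,"wy":0,"wz":1}]'
python3 -m crank '[{"grip":0,"x":0.045,"y":0,"z":0,"wx":0,"wy":0,"wz":1.1},{"grip":0,"x":0.045,"y":0,"z":0,"wx":0,"wy":0,"wz":1.1},{"grip":0,"x":0.045,"y":0,"z":0,"wx":0,"wy":0,"wz":1.1},{"grip":0,"x":0.045,"y":0,"z":0,"wx":0,"wy":0,"wz":1.1},{"grip":0,"x":0.045,"y":0,"z":0,"wx":0,"wy":0,"wz":1.1},{"grip":0,"x":0.045,"y":0,"z":0,"wx":0,"wy":0,"wz":1.1},{"grip":0,"x":0.045,"y":0,"z":0,"wx":0,"wy":0,"wz":1.1},{"grip":0,"x":0,"y":0,"z":0,"wx":0,"wy":0,"wz":1}]'
python3 snap.py w1
python3 -m crank '[{"grip":0,"x":0,"y":-0.045,"z":0,"wx":0,"wy":0,"wz":0},{"grip":0,"x":0,"y":-0.045,"z":0,"wx":0,"wy":0,"wz":0},{"grip":0,"x":0,"y":-0.045,"z":0,"wx":0,"wy":0,"wz":0},{"grip":0,"x":0,"y":-0.045,"z":0,"wx":0,"wy":0,"wz":0},{"grip":0,"x":0,"y":0,"z":0,"wx":0,"wy":0,"wz":0},{"grip":0,"x":0,"y":0,"z":0,"wx":0,"wy":0,"wz":0}]'; python3 snap.py w2
python3 -m crank '[{"grip":0,"x":0,"y":-0.045,"z":0,"wx":0,"wy":0,"wz":0},{"grip":0,"x":0,"y":-0.045,"z":0,"wx":0,"wy":0,"wz":0},{"grip":0,"x":0,"y":-0.045,"z":0,"wx":0,"wy":0,"wz":0},{"grip":0,"x":0,"y":-0.045,"z":0,"wx":0,"wy":0,"wz":0},{"grip":0,"x":0,"y":0,"z":0,"wx":0,"wy":0,"wz":0},{"grip":0,"x":0,"y":0,"z":0,"wx":0,"wy":0,"wz":0}]'; python3 snap.py w3
python3 -m crank '[{"grip":0,"x":0,"y":-0.045,"z":0,"wx":0,"wy":0,"wz":0},{"grip":0,"x":0,"y":-0.045,"z":0,"wx":0,"wy":0,"wz":0},{"grip":0,"x":0,"y":-0.045,"z":0,"wx":0,"wy":0,"wz":0},{"grip":0,"x":0,"y":-0.03,"z":0,"wx":0,"wy":0,"wz":0},{"grip":0,"x":0,"y":0,"z":0,"wx":0,"wy":0,"wz":0},{"grip":0,"x":0,"y":0,"z":0,"wx":0,"wy":0,"wz":0}]'; python3 snap.py w4
python3 - <<'E'
from h import *
ims=[cv2.resize(cv2.imread(f"pics/w{i}.png"),(400,300)) for i in (1,2,3,4)]
cv2.imwrite("pics/m2.png",np.vstack([np.hstack(ims[:2]),np.hstack(ims[2:])]))
E
```

```text
time_s: 1.15
ee_pos: [0.2781, 0.1999, 0.2063]
tool_rot: [0.237, 3.13, 0.002]
force: [0.3, 1.6, 0.4]
grip_width: 0.0942
time_s: 1.95
ee_pos: [0.5964, 0.2008, 0.2005]
tool_rot: [-0.002, -3.137, 0.003]
force: [0.2, -0.4, -0.3]
grip_width: 0.0937
time_s: 2.6
ee_pos: [0.5917, 0.0218, 0.2066]
tool_rot: [0.002, 3.14, 0.001]
force: [-0.5, 0.9, 0.2]
grip_width: 0.0941
time_s: 3.25
ee_pos: [0.5928, -0.1569, 0.2055]
tool_rot: [0.002, -3.142, -0.002]
force: [-0.6, 0.6, 0.7]
grip_width: 0.0938
time_s: 3.9
ee_pos: [0.5935, -0.321, 0.2054]
tool_rot: [-0.004, 3.142, 0.002]
force: [0.1, 0.2, -0.5]
grip_width: 0.0941
```

View pics/m2.png

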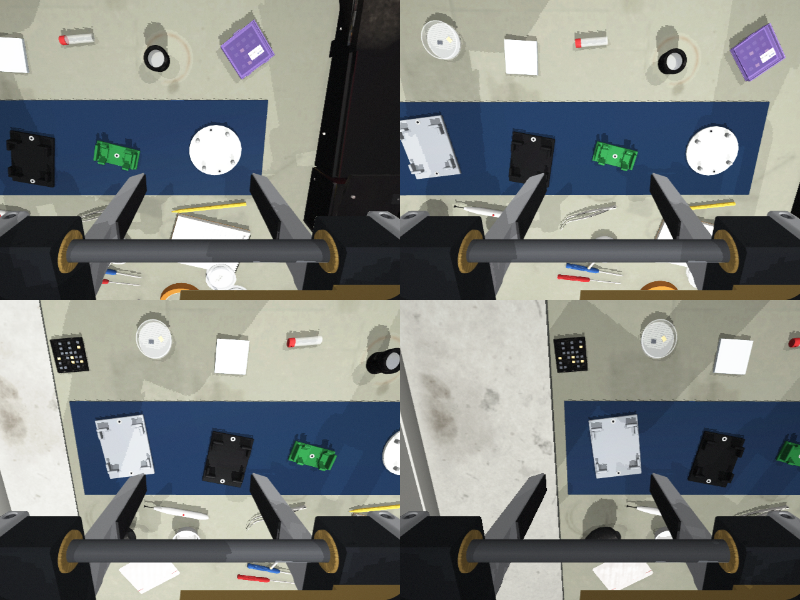

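Montage of w1–w4: all objects and nests are visible. The pack nest and box nest are tilted a little, the cradle and vial lie nearly along world y, and the box is rotated about 30–35°. Next I fit outlines in rectified views.

```bash
cat > fit.py <<'E'
from h import *
S=3000
def crop(d,c,z,h=.07): return ortho(d,c[0]-h,c[0]+h,c[1]-h,c[1]+h,z,S)
def fitrect(d,c,z,maskf,h=.07,close=9,show=None):
    im=crop(d,c,z,h); hsv=cv2.cvtColor(im,cv2.COLOR_RGB2HSV).astype(int)
    m=maskf(hsv[...,0],hsv[...,1],hsv[...,2]).astype(np.uint8)
    m=cv2.morphologyEx(m,cv2.MORPH_OPEN,np.ones((5,5))); m=cv2.morphologyEx(m,cv2.MORPH_CLOSE,np.ones((close,close)))
    cs,_=cv2.findContours(m,cv2.RETR_EXTERNAL,cv2.CHAIN_APPROX_NONE); k=max(cs,key=cv2.contourArea)
    hull=cv2.convexHull(k); r=cv2.minAreaRect(hull); (u,v),(a,b),t=r
    box=cv2.boxPoints(r); cv2.polylines(im,[box.astype(int)],True,(255,0,0),1); cv2.circle(im,(int(u),int(v)),3,(255,0,0),-1)
    e=box[1]-box[0]; ang=np.degrees(np.arctan2(-e[0],-e[1]))  # world angle of edge0
    L0,L1=np.linalg.norm(e)/S*1e3,np.linalg.norm(box[2]-box[1])/S*1e3
    return (c[0]+h-v/S, c[1]+h-u/S),(ang%180,L0,L1),im
E
python3 - <<'E'
from fit import *
D={k:dict(np.load(f"pics/{k}.npz")) for k in ("w1","w2","w3","w4")}
notmat=lambda h,s,v:~((h>95)&(h<130)&(s>95))
dark=lambda h,s,v:(v<75)&~((h>95)&(h<130)&(s>110))
T=dict(pn=("w3",(.64,-.102),.007,dark,21),bn=("w4",(.618,-.289),.007,notmat,9),dn=("w1",(.625,.232),.007,notmat,9),cr=("w2",(.633,.052),.006,lambda h,s,v:(h>45)&(h<80)&(s>100),9),
pack=("w4",(.464,-.365),.004,lambda h,s,v:v<60,25),lid=("w3",(.465,-.102),.0075,lambda h,s,v:(v>195)&(s<30),9),box=("w1",(.457,.274),.014,lambda h,s,v:(h>120)&(h<150)&(s>60),15),
dish=("w4",(.44,-.226),.012,lambda h,s,v:(v>185)&(s<40),9),vial=("w2",(.441,.011),.0065,lambda h,s,v:((v>185)&(s<40))|(((h<8)|(h>170))&(s>120)),15))
ims=[]
for k,(w,c,z,f,cl) in T.items():
    try:
        p,a,im=fitrect(D[w],c,z,f,close=cl); print(k,np.round(p,4),np.round(a,1))
    except Exception as e: print(k,e); im=crop(D[w],c,z)
    im=cv2.resize(im,(200,200),interpolation=cv2.INTER_AREA); cv2.putText(im,k,(3,15),0,.5,(255,0,255)); ims.append(im)
while len(ims)<12: ims.append(ims[0]*0)
cv2.imwrite("pics/m3.png",np.vstack([np.hstack(ims[i:i+4]) for i in (0,4,8)])[...,::-1])
E
```

```text
pn [ 0.6413 -0.1021] [169.   98.2  76.5]
bn [ 0.6178 -0.288 ] [ 97.2  87.2 113.1]
dn [0.6242 0.2318] [90.  94.3 94.3]
cr [0.6347 0.0526] [165.2  42.8  78.3]
pack [ 0.4624 -0.3647] [94.3 50.2 50.7]
lid [ 0.4652 -0.0892] [ 90.  114.3 139.7]
box [0.4595 0.2773] [126.3  62.3  63.9]
dish [ 0.4422 -0.2283] [90. 50. 51.]
vial [0.448  0.0112] [  0.  126.  139.7]
```

View pics/m3.png

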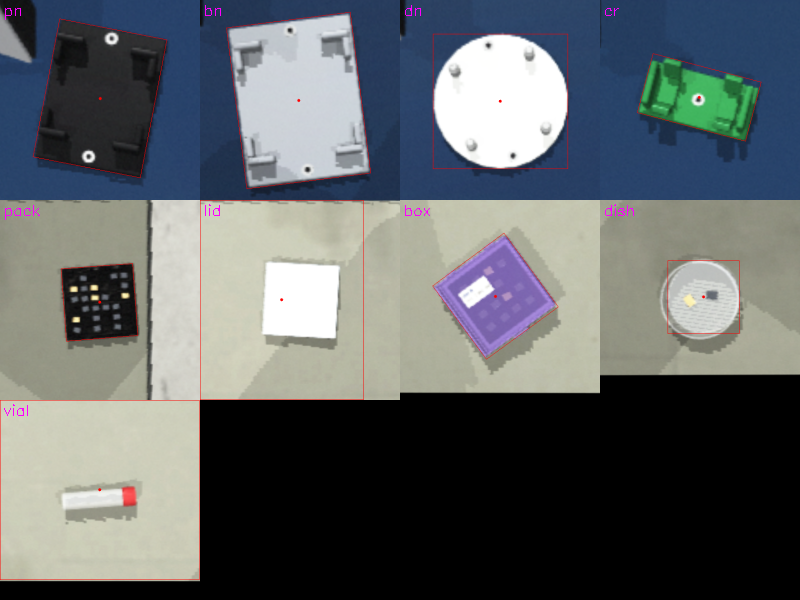

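Clean fits:
- pack (0.4624,-0.3647), angle 4.3°
- pack nest (0.6413,-0.1021), -11°
- box nest (0.6178,-0.288), 7.2°
- dish nest (0.6242,0.2318), about 12.5°
- cradle (0.6347,0.0526), y axis at 75°

I'll hover over the pack and refit lid, dish and vial.

```bash
python3 -m crank '[{"grip":0,"x":-0.0163,"y":-0.005,"z":-0.013,"wx":0,"wy":0,"wz":0.6},{"grip":0,"x":-0.0163,"y":-0.005,"z":-0.013,"wx":0,"wy":0,"wz":0.6},{"grip":0,"x":-0.0163,"y":-0.005,"z":-0.013,"wx":0,"wy":0,"wz":0.6},{"grip":0,"x":-0.0163,"y":-0.005,"z":-0.013,"wx":0,"wy":0,"wz":0.6},{"grip":0,"x":-0.0163,"y":-0.005,"z":-0.013,"wx":0,"wy":0,"wz":0.6},{"grip":0,"x":-0.0163,"y":-0.005,"z":-0.013,"wx":0,"wy":0,"wz":0.6},{"grip":0,"x":-0.0163,"y":-0.006,"z":-0.013,"wx":0,"wy":0,"wz":0.7},{"grip":0,"x":-0.0163,"y":-0.006,"z":-0.015,"wx":0,"wy":0,"wz":0}]'
python3 -m crank '[{"grip":0,"x":0,"y":0,"z":0,"wx":0,"wy":0,"wz":0},{"grip":0,"x":0,"y":0,"z":0,"wx":0,"wy":0,"wz":0}]'
python3 snap.py p1
python3 - <<'E'
from fit import *
D={k:dict(np.load(f"pics/{k}.npz")) for k in ("w1","w2","w3","w4","p1")}
print("pack near",fitrect(D["p1"],(.464,-.36),.004,lambda h,s,v:v<60,h=.045,close=31)[:2])
ims=[crop(D["p1"],(.464,-.36),.004,.06)]
for k,w,c,z,f in (("lid","w3",(.465,-.102),.0075,lambda h,s,v:(v>232)),("vial","w2",(.441,.011),.0065,lambda h,s,v:((v>205)&(s<25))|(((h<8)|(h>170))&(s>120)))):
    p,a,im=fitrect(D[w],c,z,f,h=.035 if k=="vial" else .05,close=15); print(k,np.round(p,4),np.round(a,1)); ims.append(im)
im=crop(D["w4"],(.44,-.226),.012,.05); g=cv2.GaussianBlur(cv2.cvtColor(im,cv2.COLOR_RGB2GRAY),(5,5),0)
c=cv2.HoughCircles(g,cv2.HOUGH_GRADIENT,1.5,50,param1=80,param2=30,minRadius=76,maxRadius=90); print(c)
for u,v,r in c[0][:1]: print("dish",.44+.05-v/S,-.226+.05-u/S,r/S); cv2.circle(im,(int(u),int(v)),int(r),(255,0,0),1)
ims.append(im)
im=crop(D["w1"],(.4595,.2773),.014,.05); ims.append(im)
cv2.imwrite("pics/m4.png",np.hstack([cv2.resize(i,(160*len(ims[:1])*5//5,160)) for i in ims]+[])[...,::-1])
a=[cv2.resize(i,(260,260)) for i in ims]; a.append(a[0]*0)
cv2.imwrite("pics/m4.png",np.vstack([np.hstack(a[:3]),np.hstack(a[3:])])[...,::-1])
E
```

```text
time_s: 4.75
ee_pos: [0.463, -0.3628, 0.1001]
tool_rot: [-0.125, 3.138, -0.001]
force: [-0.3, -0.9, 0.2]
grip_width: 0.0937
time_s: 4.95
ee_pos: [0.4633, -0.3634, 0.1001]
tool_rot: [-0.122, 3.138, 0.001]
force: [0.5, 0.1, 0.2]
grip_width: 0.0941
pack near ((0.4643333333333333, -0.37166666666666665), (np.float32(90.0), np.float32(65.333336), np.float32(89.333336)))
lid [ 0.4651 -0.1024] [176.7  50.8  51.2]
vial [0.4421 0.0122] [94.4 52.5 13.3]
[[[149.25 149.25  82.45]]]
dish 0.44025 -0.22575 0.027483333
```

View pics/m4.png

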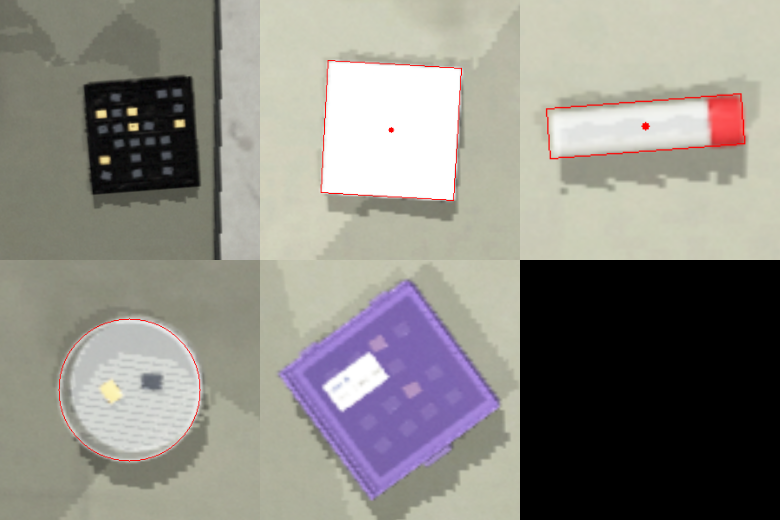

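Near check: the pack centre is at about (0.462,-0.3655), under the TCP, angle 94°. The box catch is on its lower-right edge, so its x axis is at about 36° and I grip it at 126°. Descending on the pack.

```bash
python3 -m crank '[{"grip":60,"x":0,"y":0,"z":-0.03,"wx":0,"wy":0,"wz":0},{"grip":60,"x":0,"y":0,"z":-0.03,"wx":0,"wy":0,"wz":0},{"grip":60,"x":0,"y":0,"z":-0.02,"wx":0,"wy":0,"wz":0},{"grip":60,"x":0,"y":0,"z":-0.01,"wx":0,"wy":0,"wz":0},{"grip":60,"x":0,"y":0,"z":-0.005,"wx":0,"wy":0,"wz":0},{"grip":60,"x":0,"y":0,"z":-0.0035,"wx":0,"wy":0,"wz":0},{"grip":60,"x":0,"y":0,"z":0,"wx":0,"wy":0,"wz":0},{"grip":60,"x":0,"y":0,"z":0,"wx":0,"wy":0,"wz":0}]' 10
python3 -m crank '[{"grip":110,"x":0,"y":0,"z":0,"wx":0,"wy":0,"wz":0},{"grip":110,"x":0,"y":0,"z":0,"wx":0,"wy":0,"wz":0},{"grip":160,"x":0,"y":0,"z":0,"wx":0,"wy":0,"wz":0},{"grip":160,"x":0,"y":0,"z":0,"wx":0,"wy":0,"wz":0},{"grip":160,"x":0,"y":0,"z":0,"wx":0,"wy":0,"wz":0}]' 10
python3 -m crank '[{"grip":160,"x":0,"y":0,"z":0,"wx":0,"wy":0,"wz":0},{"grip":160,"x":0,"y":0,"z":0,"wx":0,"wy":0,"wz":0}]' 10
```

```text
time_s: 5.8
ee_pos: [0.463, -0.3657, 0.0023]
tool_rot: [-0.119, 3.138, -0.002]
force: [1.0, -0.6, -0.1]
grip_width: 0.0718
time_s: 6.3
ee_pos: [0.4624, -0.3653, 0.0014]
tool_rot: [-0.119, 3.139, -0.0]
force: [0.1, -0.0, 2.6]
grip_width: 0.0506
time_s: 6.5
ee_pos: [0.4624, -0.3653, 0.0013]
tool_rot: [-0.119, 3.139, -0.001]
force: [-0.3, -0.2, 2.3]
grip_width: 0.0506
```

```bash
python3 -m crank '[{"grip":160,"x":0,"y":0,"z":0.004,"wx":0,"wy":0,"wz":0},{"grip":160,"x":0,"y":0,"z":0.008,"wx":0,"wy":0,"wz":0},{"grip":160,"x":0,"y":0,"z":0.015,"wx":0,"wy":0,"wz":0},{"grip":160,"x":0,"y":0,"z":0.02,"wx":0,"wy":0,"wz":0},{"grip":160,"x":0,"y":0,"z":0.02,"wx":0,"wy":0,"wz":0},{"grip":160,"x":0,"y":0,"z":0.015,"wx":0,"wy":0,"wz":0},{"grip":160,"x":0,"y":0,"z":0.008,"wx":0,"wy":0,"wz":0},{"grip":160,"x":0,"y":0,"z":0,"wx":0,"wy":0,"wz":0}]'
python3 snap.py p2; python3 -c "
import cv2;cv2.imwrite('pics/p2c.png',cv2.imread('pics/p2.png')[60:420])"
```

```text
time_s: 7.3
ee_pos: [0.463, -0.3658, 0.093]
tool_rot: [-0.119, 3.137, -0.004]
force: [1.1, -0.5, -0.8]
grip_width: 0.0502
```

View pics/p2c.png

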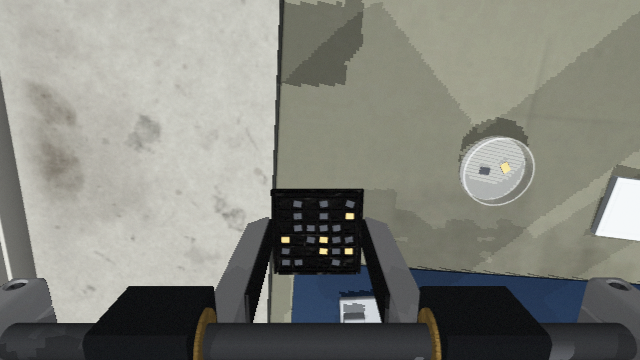

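The pack is held level between the jaws with its dice in place. Carrying it to its nest.

```bash
python3 -m crank '[{"grip":160,"x":0.008,"y":0.011,"z":0,"wx":0,"wy":0,"wz":-1},{"grip":160,"x":0.015,"y":0.022,"z":0,"wx":0,"wy":0,"wz":-1},{"grip":160,"x":0.015,"y":0.022,"z":0,"wx":0,"wy":0,"wz":-1.4},{"grip":160,"x":0.015,"y":0.022,"z":0,"wx":0,"wy":0,"wz":-1.4},{"grip":160,"x":0.015,"y":0.022,"z":0,"wx":0,"wy":0,"wz":-1.4},{"grip":160,"x":0.015,"y":0.022,"z":0,"wx":0,"wy":0,"wz":-1.4},{"grip":160,"x":0.015,"y":0.022,"z":0,"wx":0,"wy":0,"wz":-1.4},{"grip":160,"x":0.015,"y":0.022,"z":0,"wx":0,"wy":0,"wz":-1.4}]'
python3 -m crank '[{"grip":160,"x":0.015,"y":0.022,"z":0,"wx":0,"wy":0,"wz":-1.4},{"grip":160,"x":0.015,"y":0.022,"z":0,"wx":0,"wy":0,"wz":-1.2},{"grip":160,"x":0.015,"y":0.022,"z":0,"wx":0,"wy":0,"wz":-1.2},{"grip":160,"x":0.0127,"y":0.021,"z":0,"wx":0,"wy":0,"wz":-1.2},{"grip":160,"x":0.008,"y":0.0109,"z":0,"wx":0,"wy":0,"wz":0},{"grip":160,"x":0,"y":0,"z":-0.02,"wx":0,"wy":0,"wz":0},{"grip":160,"x":0,"y":0,"z":-0.02,"wx":0,"wy":0,"wz":0},{"grip":160,"x":0,"y":0,"z":0,"wx":0,"wy":0,"wz":0}]'
python3 -m crank '[{"grip":160,"x":0,"y":0,"z":0,"wx":0,"wy":0,"wz":0}]'
python3 snap.py p3; python3 -c "
import cv2;cv2.imwrite('pics/p3c.png',cv2.imread('pics/p3.png')[60:420])"
```

```text
time_s: 8.15
ee_pos: [0.5749, -0.1987, 0.0892]
tool_rot: [-0.168, -3.134, -0.002]
force: [0.3, -0.3, -0.2]
grip_width: 0.0502
time_s: 8.95
ee_pos: [0.6379, -0.1017, 0.0462]
tool_rot: [-0.301, -3.118, -0.002]
force: [-0.3, 0.5, -1.1]
grip_width: 0.0504
time_s: 9.05
ee_pos: [0.6402, -0.1024, 0.0501]
tool_rot: [-0.303, -3.125, -0.0]
force: [0.4, 0.1, -0.2]
grip_width: 0.0508
```

View pics/p3c.png

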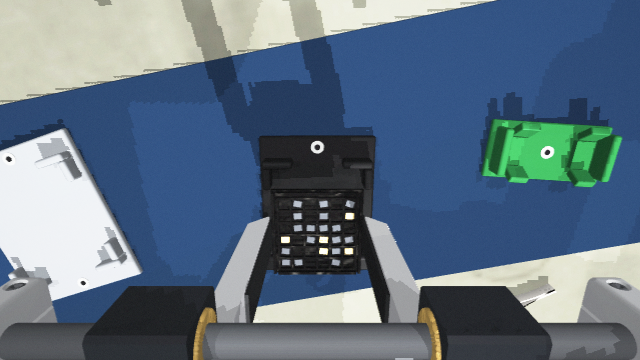

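The pack is aligned over the nest (nest screw at (317,147), pack between the guides). Lowering and releasing.

```bash
python3 -m crank '[{"grip":160,"x":0,"y":0,"z":-0.015,"wx":0,"wy":0,"wz":0},{"grip":160,"x":0,"y":0,"z":-0.012,"wx":0,"wy":0,"wz":0},{"grip":160,"x":0,"y":0,"z":-0.007,"wx":0,"wy":0,"wz":0},{"grip":160,"x":0,"y":0,"z":-0.004,"wx":0,"wy":0,"wz":0},{"grip":160,"x":0,"y":0,"z":-0.003,"wx":0,"wy":0,"wz":0},{"grip":160,"x":0,"y":0,"z":-0.002,"wx":0,"wy":0,"wz":0},{"grip":160,"x":0,"y":0,"z":0,"wx":0,"wy":0,"wz":0},{"grip":160,"x":0,"y":0,"z":0,"wx":0,"wy":0,"wz":0}]'
python3 -m crank '[{"grip":110,"x":0,"y":0,"z":0,"wx":0,"wy":0,"wz":0},{"grip":100,"x":0,"y":0,"z":0,"wx":0,"wy":0,"wz":0},{"grip":80,"x":0,"y":0,"z":0,"wx":0,"wy":0,"wz":0},{"grip":70,"x":0,"y":0,"z":0,"wx":0,"wy":0,"wz":0},{"grip":70,"x":0,"y":0,"z":0.01,"wx":0,"wy":0,"wz":0},{"grip":70,"x":0,"y":0,"z":0.03,"wx":0,"wy":0,"wz":0},{"grip":70,"x":0,"y":0,"z":0.04,"wx":0,"wy":0,"wz":0},{"grip":40,"x":0,"y":0,"z":0.03,"wx":0,"wy":0,"wz":0}]'
python3 -m crank '[{"grip":0,"x":0,"y":0,"z":0,"wx":0,"wy":0,"wz":0}]'
python3 snap.py p4
python3 - <<'E'
from fit import *
d=dict(np.load("pics/p4.npz"))
cv2.imwrite("pics/p4c.png",crop(d,(.6413,-.1021),.011,.065)[...,::-1])
E
```

```text
time_s: 9.9
ee_pos: [0.6414, -0.1022, 0.0084]
tool_rot: [0.303, 3.126, -0.0]
force: [0.6, -0.1, 0.0]
grip_width: 0.0503
time_s: 10.7
ee_pos: [0.6417, -0.1024, 0.1213]
tool_rot: [0.303, 3.124, -0.001]
force: [0.4, -1.7, -0.2]
grip_width: 0.0731
time_s: 10.8
ee_pos: [0.6446, -0.103, 0.1258]
tool_rot: [0.301, 3.114, -0.003]
force: [0.9, -0.3, 1.0]
grip_width: 0.0809
```

View pics/p4c.png

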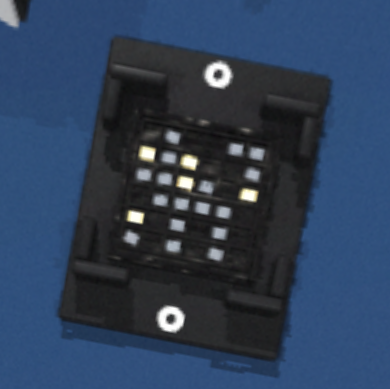

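The pack sits centred and flat in the pocket. Lid next.

```bash
python3 -m crank '[{"grip":0,"x":-0.022,"y":0,"z":-0.006,"wx":0,"wy":0,"wz":1},{"grip":0,"x":-0.022,"y":0,"z":-0.006,"wx":0,"wy":0,"wz":1},{"grip":0,"x":-0.022,"y":0,"z":-0.006,"wx":0,"wy":0,"wz":1},{"grip":0,"x":-0.022,"y":0,"z":-0.006,"wx":0,"wy":0,"wz":1},{"grip":0,"x":-0.022,"y":0,"z":-0.006,"wx":0,"wy":0,"wz":1},{"grip":0,"x":-0.022,"y":0,"z":-0.006,"wx":0,"wy":0,"wz":1},{"grip":0,"x":-0.022,"y":0,"z":-0.006,"wx":0,"wy":0,"wz":1},{"grip":0,"x":-0.022,"y":0,"z":-0.006,"wx":0,"wy":0,"wz":0.8}]'
python3 -m crank '[{"grip":60,"x":0,"y":0,"z":-0.03,"wx":0,"wy":0,"wz":0},{"grip":60,"x":0,"y":0,"z":-0.02,"wx":0,"wy":0,"wz":0},{"grip":60,"x":0,"y":0,"z":-0.01,"wx":0,"wy":0,"wz":0},{"grip":60,"x":0,"y":0,"z":-0.005,"wx":0,"wy":0,"wz":0},{"grip":60,"x":0,"y":0,"z":-0.0035,"wx":0,"wy":0,"wz":0},{"grip":60,"x":0,"y":0,"z":0,"wx":0,"wy":0,"wz":0}]'
python3 -m crank '[{"grip":110,"x":0,"y":0,"z":0,"wx":0,"wy":0,"wz":0},{"grip":110,"x":0,"y":0,"z":0,"wx":0,"wy":0,"wz":0},{"grip":160,"x":0,"y":0,"z":0,"wx":0,"wy":0,"wz":0},{"grip":160,"x":0,"y":0,"z":0,"wx":0,"wy":0,"wz":0},{"grip":160,"x":0,"y":0,"z":0,"wx":0,"wy":0,"wz":0},{"grip":160,"x":0,"y":0,"z":0,"wx":0,"wy":0,"wz":0}]' 10
python3 -m crank '[{"grip":160,"x":0,"y":0,"z":0.004,"wx":0,"wy":0,"wz":0},{"grip":160,"x":0,"y":0,"z":0.01,"wx":0,"wy":0,"wz":0},{"grip":160,"x":0,"y":0,"z":0.02,"wx":0,"wy":0,"wz":0},{"grip":160,"x":0,"y":0,"z":0.026,"wx":0,"wy":0,"wz":0},{"grip":160,"x":0,"y":0,"z":0,"wx":0,"wy":0,"wz":0},{"grip":160,"x":0,"y":0,"z":0,"wx":0,"wy":0,"wz":0}]'
python3 snap.py p5
python3 - <<'E'
from fit import *
d=dict(np.load("pics/p5.npz"))
print(fitrect(d,(.465,-.1024),.0655,lambda h,s,v:(v>215)&(s<25),h=.04)[:2])
E
```

```text
time_s: 11.65
ee_pos: [0.4628, -0.1017, 0.0679]
tool_rot: [-0.088, -3.137, -0.002]
force: [-0.3, -0.5, 0.7]
grip_width: 0.0939
time_s: 12.25
ee_pos: [0.4652, -0.1022, 0.0016]
tool_rot: [0.089, 3.14, 0.0]
force: [-0.0, -0.2, 0.2]
grip_width: 0.0719
time_s: 12.85
ee_pos: [0.4655, -0.1023, 0.0021]
tool_rot: [0.089, 3.139, -0.0]
force: [0.5, 1.1, 2.7]
grip_width: 0.0508
time_s: 13.45
ee_pos: [0.4654, -0.1023, 0.0621]
tool_rot: [0.089, 3.139, -0.001]
force: [0.9, -0.3, -0.8]
grip_width: 0.0506
((0.46506885274251303, -0.1017714345296224), (np.float32(176.71614), np.float32(50.774418), np.float32(50.90807)))
```

```bash
python3 -m crank '[{"grip":160,"x":0.022,"y":0,"z":0,"wx":0,"wy":0,"wz":-1},{"grip":160,"x":0.022,"y":0,"z":0,"wx":0,"wy":0,"wz":-1},{"grip":160,"x":0.022,"y":0,"z":0,"wx":0,"wy":0,"wz":-1},{"grip":160,"x":0.022,"y":0,"z":0,"wx":0,"wy":0,"wz":-1},{"grip":160,"x":0.022,"y":0,"z":0,"wx":0,"wy":0,"wz":-1},{"grip":160,"x":0.022,"y":0,"z":0,"wx":0,"wy":0,"wz":-1},{"grip":160,"x":0.022,"y":0,"z":0,"wx":0,"wy":0,"wz":-1},{"grip":160,"x":0.022,"y":0,"z":0,"wx":0,"wy":0,"wz":-0.8}]'
python3 -m crank '[{"grip":160,"x":0,"y":0,"z":0,"wx":0,"wy":0,"wz":0},{"grip":160,"x":0,"y":0,"z":0,"wx":0,"wy":0,"wz":0},{"grip":160,"x":0,"y":0,"z":-0.02,"wx":0,"wy":0,"wz":0},{"grip":160,"x":0,"y":0,"z":-0.015,"wx":0,"wy":0,"wz":0},{"grip":160,"x":0,"y":0,"z":-0.007,"wx":0,"wy":0,"wz":0},{"grip":160,"x":0,"y":0,"z":-0.004,"wx":0,"wy":0,"wz":0},{"grip":160,"x":0,"y":0,"z":-0.002,"wx":0,"wy":0,"wz":0},{"grip":160,"x":0,"y":0,"z":-0.001,"wx":0,"wy":0,"wz":0}]'
python3 -m crank '[{"grip":160,"x":0,"y":0,"z":0,"wx":0,"wy":0,"wz":0},{"grip":160,"x":0,"y":0,"z":0,"wx":0,"wy":0,"wz":0}]'
```

```text
time_s: 14.3
ee_pos: [0.6406, -0.1018, 0.059]
tool_rot: [-0.303, -3.123, -0.001]
force: [-0.4, -0.4, -0.0]
grip_width: 0.0508
time_s: 15.1
ee_pos: [0.6411, -0.1023, 0.0131]
tool_rot: [0.303, 3.126, -0.0]
force: [-1.2, 0.1, 2.3]
grip_width: 0.0502
time_s: 15.3
ee_pos: [0.6415, -0.1023, 0.0132]
tool_rot: [0.303, 3.126, -0.0]
force: [-0.0, -0.4, 0.2]
grip_width: 0.0508
```

```bash
python3 -m crank '[{"grip":110,"x":0,"y":0,"z":0,"wx":0,"wy":0,"wz":0},{"grip":100,"x":0,"y":0,"z":0,"wx":0,"wy":0,"wz":0},{"grip":80,"x":0,"y":0,"z":0,"wx":0,"wy":0,"wz":0},{"grip":70,"x":0,"y":0,"z":0,"wx":0,"wy":0,"wz":0},{"grip":70,"x":0,"y":0,"z":0.01,"wx":0,"wy":0,"wz":0},{"grip":70,"x":0,"y":0,"z":0.03,"wx":0,"wy":0,"wz":0},{"grip":70,"x":0,"y":0,"z":0.04,"wx":0,"wy":0,"wz":0},{"grip":40,"x":0,"y":0,"z":0.03,"wx":0,"wy":0,"wz":0}]'
python3 -m crank '[{"grip":0,"x":0,"y":0,"z":0,"wx":0,"wy":0,"wz":0}]'
python3 snap.py p6
python3 - <<'E'
from fit import *
d=dict(np.load("pics/p6.npz"))
p,a,im=fitrect(d,(.6413,-.1021),.0185,lambda h,s,v:(v>190)&(s<40),h=.03); print(p,a)
W=cloud(d); m=(abs(W[...,0]-p[0])<.02)&(abs(W[...,1]-p[1])<.02); q=W[m]; c=np.linalg.lstsq(np.c_[q[:,:2]-q[:,:2].mean(0),np.ones(len(q))],q[:,2],rcond=None)[0]; print("plane",c)
cv2.imwrite("pics/p6c.png",crop(d,(.6413,-.1021),.0185,.065)[...,::-1])
E
```

```text
time_s: 16.1
ee_pos: [0.6416, -0.1023, 0.1258]
tool_rot: [0.302, 3.124, -0.001]
force: [-0.1, -0.7, -0.2]
grip_width: 0.0731
time_s: 16.2
ee_pos: [0.6445, -0.103, 0.1304]
tool_rot: [0.301, 3.114, -0.003]
force: [0.1, 0.3, 1.0]
grip_width: 0.0807
(0.6398805308024089, -0.10096556498209636) (np.float32(167.64844), np.float32(52.41972), np.float32(52.72395))
plane [-7.29990569  1.99579625  0.16350215]
```

View pics/p6c.png

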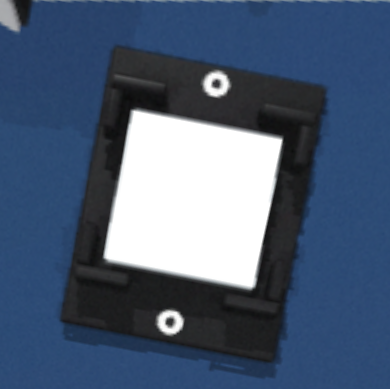

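The lid is square on the pack, centred to about 1 mm. The depth plane fit was polluted by gripper pixels, so I ignore it. Vial next: turn the jaws to 4.4°.

```bash
python3 -m crank '[{"grip":130,"x":-0.02,"y":0.0114,"z":0,"wx":0,"wy":0,"wz":-7.5},{"grip":130,"x":-0.02,"y":0.0114,"z":0,"wx":0,"wy":0,"wz":-7.5},{"grip":130,"x":-0.02,"y":0.0114,"z":0,"wx":0,"wy":0,"wz":-7.5},{"grip":130,"x":-0.02,"y":0.0114,"z":0,"wx":0,"wy":0,"wz":-7.5},{"grip":130,"x":-0.02,"y":0.0114,"z":0,"wx":0,"wy":0,"wz":-7.5},{"grip":130,"x":-0.02,"y":0.0114,"z":0,"wx":0,"wy":0,"wz":-7.5},{"grip":130,"x":-0.02,"y":0.0114,"z":0,"wx":0,"wy":0,"wz":-7.5},{"grip":130,"x":-0.02,"y":0.0114,"z":0,"wx":0,"wy":0,"wz":-7.5}]'
python3 -m crank '[{"grip":130,"x":-0.02,"y":0.0114,"z":-0.02,"wx":0,"wy":0,"wz":-7.5},{"grip":130,"x":-0.0192,"y":0.0117,"z":-0.023,"wx":0,"wy":0,"wz":-7},{"grip":130,"x":0,"y":0,"z":0,"wx":0,"wy":0,"wz":0},{"grip":130,"x":0,"y":0,"z":0,"wx":0,"wy":0,"wz":0}]'
python3 snap.py p7
python3 - <<'E'
from fit import *
d=dict(np.load("pics/p7.npz"))
p,a,im=fitrect(d,(.4421,.0122),.0065,lambda h,s,v:((v>205)&(s<25))|(((h<8)|(h>170))&(s>120)),h=.035,close=15); print(p,a)
cv2.imwrite("pics/p7c.png",np.hstack([cv2.resize(d["frame"],(440,330)),cv2.resize(im,(330,330))])[...,::-1])
E
```

```text
time_s: 17.05
ee_pos: [0.4789, -0.0104, 0.1206]
tool_rot: [-1.831, -2.549, 0.002]
force: [-0.8, 0.2, 0.7]
grip_width: 0.0461
time_s: 17.45
ee_pos: [0.4413, 0.0121, 0.0787]
tool_rot: [-2.13, -2.308, 0.002]
force: [-0.8, 0.3, 0.5]
grip_width: 0.046
(0.4436, 0.010033333333333339) (np.float32(90.0), np.float32(52.333332), np.float32(13.0))
```

View pics/p7c.png

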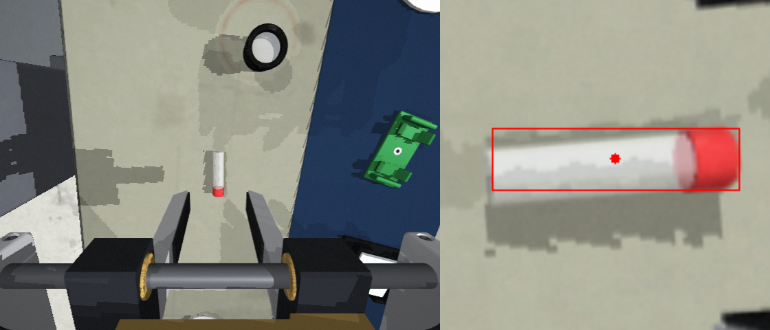

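Vial: the near fit gives its middle at about (0.4425,0.010), against 0.0122 from afar. That is within the 2 mm calibration. Grip it, and fit the cradle in the same picture.

```bash
python3 -m crank '[{"grip":130,"x":0,"y":-0.001,"z":-0.03,"wx":0,"wy":0,"wz":0},{"grip":130,"x":0,"y":0,"z":-0.025,"wx":0,"wy":0,"wz":0},{"grip":130,"x":0,"y":0,"z":-0.013,"wx":0,"wy":0,"wz":0},{"grip":130,"x":0,"y":0,"z":-0.006,"wx":0,"wy":0,"wz":0},{"grip":130,"x":0,"y":0,"z":-0.004,"wx":0,"wy":0,"wz":0},{"grip":130,"x":0,"y":0,"z":0,"wx":0,"wy":0,"wz":0},{"grip":180,"x":0,"y":0,"z":0,"wx":0,"wy":0,"wz":0},{"grip":200,"x":0,"y":0,"z":0,"wx":0,"wy":0,"wz":0}]' 10
python3 -m crank '[{"grip":240,"x":0,"y":0,"z":0,"wx":0,"wy":0,"wz":0},{"grip":240,"x":0,"y":0,"z":0,"wx":0,"wy":0,"wz":0},{"grip":240,"x":0,"y":0,"z":0,"wx":0,"wy":0,"wz":0},{"grip":240,"x":0,"y":0,"z":0,"wx":0,"wy":0,"wz":0},{"grip":240,"x":0,"y":0,"z":0,"wx":0,"wy":0,"wz":0}]' 10
python3 -m crank '[{"grip":240,"x":0,"y":0,"z":0.005,"wx":0,"wy":0,"wz":0},{"grip":240,"x":0,"y":0,"z":0.015,"wx":0,"wy":0,"wz":0},{"grip":240,"x":0,"y":0,"z":0.03,"wx":0,"wy":0,"wz":0},{"grip":240,"x":0,"y":0,"z":0.01,"wx":0,"wy":0,"wz":0},{"grip":240,"x":0,"y":0,"z":0,"wx":0,"wy":0,"wz":0},{"grip":240,"x":0,"y":0,"z":0,"wx":0,"wy":0,"wz":0}]'
python3 snap.py p8
python3 - <<'E'
from fit import *
g=lambda h,s,v:(h>45)&(h<80)&(s>100)
d=dict(np.load("pics/p7.npz")); p,a,i1=fitrect(d,(.6347,.0526),.006,g); print(p,a)
d=dict(np.load("pics/p8.npz"))
p,a,im=fitrect(d,(.4421,.0112),.0645,lambda h,s,v:((v>190)&(s<35))|(((h<8)|(h>170))&(s>120)),h=.035,close=15); print(p,a)
cv2.imwrite("pics/p8c.png",np.hstack([cv2.resize(i1,(360,360)),cv2.resize(im,(360,360))])[...,::-1])
E
```

```text
time_s: 18.3
ee_pos: [0.4426, 0.011, 0.0025]
tool_rot: [2.132, 2.305, 0.002]
force: [-0.3, 0.9, -0.1]
grip_width: 0.0334
time_s: 18.8
ee_pos: [0.4419, 0.0111, 0.0017]
tool_rot: [2.134, 2.306, 0.0]
force: [0.4, 0.4, 0.9]
grip_width: 0.012
time_s: 19.4
ee_pos: [0.4414, 0.0112, 0.0608]
tool_rot: [-2.133, -2.305, 0.001]
force: [-0.2, -0.7, -0.3]
grip_width: 0.0119
(0.6368354471842449, 0.0521761922200521) (np.float32(165.13464), np.float32(50.27355), np.float32(77.67849))
(0.442512851969401, 0.00928687845865886) (np.float32(92.02733), np.float32(54.322903), np.float32(14.073782))
```

View pics/p8c.png

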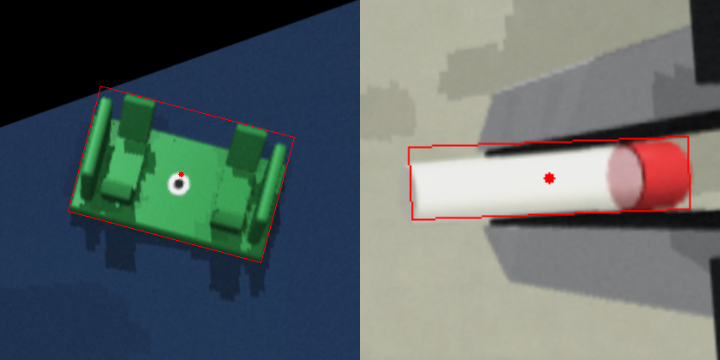

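The vial is held, with its middle about 1.5 mm towards -y of the TCP. The cradle screw is at (0.6335,0.0534). Carrying it there.

```bash
python3 -m crank '[{"grip":240,"x":0.024,"y":0.0054,"z":0,"wx":0,"wy":0,"wz":-2.4},{"grip":240,"x":0.024,"y":0.0054,"z":0,"wx":0,"wy":0,"wz":-2.4},{"grip":240,"x":0.024,"y":0.0054,"z":0,"wx":0,"wy":0,"wz":-2.4},{"grip":240,"x":0.024,"y":0.0054,"z":0,"wx":0,"wy":0,"wz":-2.4},{"grip":240,"x":0.024,"y":0.0054,"z":0,"wx":0,"wy":0,"wz":-2.4},{"grip":240,"x":0.024,"y":0.0054,"z":0,"wx":0,"wy":0,"wz":-2.4},{"grip":240,"x":0.024,"y":0.0054,"z":0,"wx":0,"wy":0,"wz":-2.4},{"grip":240,"x":0.024,"y":0.0057,"z":0,"wx":0,"wy":0,"wz":-2.5}]'
python3 -m crank '[{"grip":240,"x":0,"y":0,"z":0,"wx":0,"wy":0,"wz":0},{"grip":240,"x":0,"y":0,"z":-0.02,"wx":0,"wy":0,"wz":0},{"grip":240,"x":0,"y":0,"z":0,"wx":0,"wy":0,"wz":0},{"grip":240,"x":0,"y":0,"z":0,"wx":0,"wy":0,"wz":0}]'
python3 snap.py p9
python3 - <<'E'
from fit import *
d=dict(np.load("pics/p9.npz"))
v=lambda h,s,v:((v>150)&(s<60))|(((h<8)|(h>170))&(s>120))
print(fitrect(d,(.634,.054),.0445,v,h=.03,close=15)[:2])
cv2.imwrite("pics/p9c.png",np.hstack([cv2.resize(crop(d,(.634,.054),.015,.06),(360,360)),cv2.resize(crop(d,(.634,.054),.0445,.06),(360,360))])[...,::-1])
E
```

```text
time_s: 20.25
ee_pos: [0.6336, 0.0548, 0.059]
tool_rot: [-2.49, -1.912, 0.005]
force: [0.2, -0.4, -0.4]
grip_width: 0.0122
time_s: 20.65
ee_pos: [0.632, 0.0545, 0.04]
tool_rot: [-2.488, -1.914, 0.005]
force: [0.5, 0.1, 1.0]
grip_width: 0.0119
((0.627, 0.03483333333333333), (np.float32(90.0), np.float32(20.333332), np.float32(14.0)))
```

View pics/p9c.png

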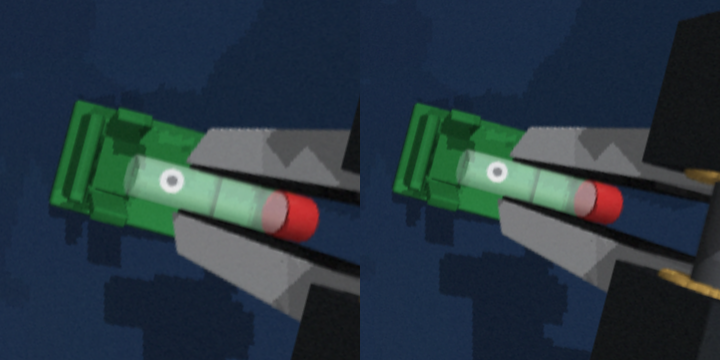

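```bash
python3 -m crank '[{"grip":240,"x":0,"y":0,"z":0,"wx":0,"wy":0,"wz":0},{"grip":240,"x":0,"y":0,"z":0,"wx":0,"wy":0,"wz":0}]'
python3 - <<'E'
from fit import *
d=dict(np.load("pics/p9.npz"))
X=np.array([.634+.06-181/3000,.054+.06-173/3000,.015]); f=foc(d); c=d["R"]@X+d["t"]; px=[f*c[0]/c[2]+d["cx"],f*c[1]/c[2]+d["cy"]]
print("screw",world(d,px,.006))
for u,v in ((105,168),(262,205)): print(.634+.06-v/3000,.054+.06-u/3000)
E
```

```text
time_s: 20.9
ee_pos: [0.6341, 0.0545, 0.0426]
tool_rot: [2.489, 1.915, 0.002]
force: [1.4, -0.7, -0.5]
grip_width: 0.0119
screw [[0.63274599 0.05278722]]
0.6379999999999999 0.07899999999999999
0.6256666666666666 0.026666666666666658
```

Vial and cradle centres agree to about 1 mm. Lowering and releasing.

```bash
python3 -m crank '[{"grip":240,"x":-0.0005,"y":0,"z":-0.012,"wx":0,"wy":0,"wz":0},{"grip":240,"x":0,"y":0,"z":-0.008,"wx":0,"wy":0,"wz":0},{"grip":240,"x":0,"y":0,"z":-0.005,"wx":0,"wy":0,"wz":0},{"grip":240,"x":0,"y":0,"z":-0.003,"wx":0,"wy":0,"wz":0},{"grip":240,"x":0,"y":0,"z":-0.0025,"wx":0,"wy":0,"wz":0},{"grip":240,"x":0,"y":0,"z":0,"wx":0,"wy":0,"wz":0},{"grip":240,"x":0,"y":0,"z":0,"wx":0,"wy":0,"wz":0}]'
python3 -m crank '[{"grip":215,"x":0,"y":0,"z":0,"wx":0,"wy":0,"wz":0},{"grip":200,"x":0,"y":0,"z":0,"wx":0,"wy":0,"wz":0},{"grip":180,"x":0,"y":0,"z":0,"wx":0,"wy":0,"wz":0},{"grip":170,"x":0,"y":0,"z":0,"wx":0,"wy":0,"wz":0},{"grip":170,"x":0,"y":0,"z":0.01,"wx":0,"wy":0,"wz":0},{"grip":170,"x":0,"y":0,"z":0.03,"wx":0,"wy":0,"wz":0},{"grip":170,"x":0,"y":0,"z":0.04,"wx":0,"wy":0,"wz":0},{"grip":100,"x":0,"y":0,"z":0.03,"wx":0,"wy":0,"wz":0}]'
python3 -m crank '[{"grip":0,"x":0,"y":0,"z":0,"wx":0,"wy":0,"wz":0},{"grip":0,"x":0,"y":0,"z":0,"wx":0,"wy":0,"wz":0}]'
python3 snap.py p10
python3 - <<'E'
from fit import *
d=dict(np.load("pics/p10.npz"))
W=cloud(d); m=(abs(W[...,0]-.6338)<.04)&(abs(W[...,1]-.054)<.045)&(W[...,2]<.05)
hsv=cv2.cvtColor(d["frame"],cv2.COLOR_RGB2HSV).astype(int)
r=m&((hsv[...,0]<8)|(hsv[...,0]>170))&(hsv[...,1]>120); q=W[r]; print("cap",len(q),q.mean(0),np.percentile(q[:,2],97))
w=m&(hsv[...,1]<110)&(hsv[...,2]>90); q=W[w]; print("body",len(q),q.mean(0),np.percentile(q[:,2],[50,97]))
cv2.imwrite("pics/p10c.png",cv2.resize(crop(d,(.634,.054),.018,.06),(500,500))[...,::-1])
E
```

```text
time_s: 21.6
ee_pos: [0.6336, 0.0546, 0.0113]
tool_rot: [2.49, 1.915, 0.001]
force: [-0.4, -0.2, -0.4]
grip_width: 0.0119
time_s: 22.4
ee_pos: [0.634, 0.0546, 0.1243]
tool_rot: [2.489, 1.914, 0.004]
force: [0.4, 0.4, -0.1]
grip_width: 0.0364
time_s: 22.6
ee_pos: [0.6339, 0.0546, 0.1224]
tool_rot: [2.489, 1.914, 0.003]
force: [0.4, -0.0, -0.1]
grip_width: 0.0517
cap 146 [0.62852235 0.03557281 0.02080869] 0.023261051434344426
body 680 [0.63564108 0.06078968 0.01936863] [0.02028112 0.02220691]
```

View pics/p10c.png

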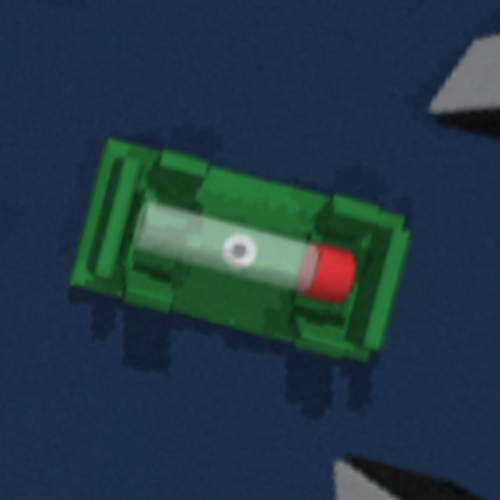

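The vial lies in both saddles; its top is at about 22.5 mm, as expected when seated. Check bonder clearance around the chip box before going there.

Run:
```python
from fit import *
d=dict(np.load("pics/top0.npz")); W=cloud(d)
for x0 in np.arange(.3,.66,.06):
    m=(W[...,0]>x0)&(W[...,0]<x0+.06)&(W[...,1]>.31)&(W[...,2]>.03); q=W[m]
    for a,b in ((.31,.37),(.37,.43),(.43,.5)):
        r=q[(q[:,1]>a)&(q[:,1]<b)]
        print(round(x0,2),a,len(r), r[:,1].min().round(3) if len(r) else None, r[:,2].max().round(3) if len(r) else None,end=" | ")
    print()
d=dict(np.load("pics/w1.npz"))
for th in (125,127,129,131,133): pass
p,a,im=fitrect(d,(.4595,.2773),.014,lambda h,s,v:(h>120)&(h<150)&(s>60),close=5); print(p,a)
```

```text
0.3 0.31 0 None None | 0.3 0.37 0 None None | 0.3 0.43 0 None None | 
0.36 0.31 0 None None | 0.36 0.37 383 0.41 0.06 | 0.36 0.43 883 0.43 0.061 | 
0.42 0.31 0 None None | 0.42 0.37 542 0.41 0.063 | 0.42 0.43 1245 0.43 0.067 | 
0.48 0.31 0 None None | 0.48 0.37 506 0.413 0.066 | 0.48 0.43 1210 0.43 0.067 | 
0.54 0.31 0 None None | 0.54 0.37 531 0.414 0.069 | 0.54 0.43 1187 0.43 0.07 | 
0.6 0.31 0 None None | 0.6 0.37 564 0.411 0.079 | 0.6 0.43 1234 0.43 0.082 | 
0.66 0.31 0 None None | 0.66 0.37 984 0.409 0.284 | 0.66 0.43 1168 0.43 0.177 | 
(0.45951008097330737, 0.2772974873860677) (np.float32(126.22925), np.float32(62.32305), np.float32(64.093445))
```

Clear: the bonder starts at y=0.41 and is 67 mm high. Go to the box.

```bash
python3 -m crank '[{"grip":0,"x":-0.0217,"y":0.028,"z":0,"wx":0,"wy":0,"wz":-4.9},{"grip":0,"x":-0.0217,"y":0.028,"z":0,"wx":0,"wy":0,"wz":-4.9},{"grip":0,"x":-0.0217,"y":0.028,"z":0,"wx":0,"wy":0,"wz":-4.9},{"grip":0,"x":-0.0217,"y":0.028,"z":0,"wx":0,"wy":0,"wz":-4.9},{"grip":0,"x":-0.0217,"y":0.028,"z":0,"wx":0,"wy":0,"wz":-4.9},{"grip":0,"x":-0.0217,"y":0.028,"z":0,"wx":0,"wy":0,"wz":-4.9},{"grip":0,"x":-0.0217,"y":0.028,"z":0,"wx":0,"wy":0,"wz":-4.7},{"grip":0,"x":-0.0217,"y":0.027,"z":0,"wx":0,"wy":0,"wz":-4.7}]'
python3 -m crank '[{"grip":0,"x":0,"y":0,"z":-0.02,"wx":0,"wy":0,"wz":0},{"grip":0,"x":0,"y":0,"z":-0.02,"wx":0,"wy":0,"wz":0},{"grip":0,"x":0,"y":0,"z":0,"wx":0,"wy":0,"wz":0},{"grip":0,"x":0,"y":0,"z":0,"wx":0,"wy":0,"wz":0}]'
python3 snap.py p11
python3 - <<'E'
from fit import *
d=dict(np.load("pics/p11.npz"))
p,a,im=fitrect(d,(.4595,.2773),.014,lambda h,s,v:(h>120)&(h<150)&(s>60),close=5); print(p,a)
E
```

```text
time_s: 23.45
ee_pos: [0.4573, 0.278, 0.1184]
tool_rot: [2.986, 0.974, -0.007]
force: [0.3, 0.0, -0.2]
grip_width: 0.0942
time_s: 23.85
ee_pos: [0.4585, 0.277, 0.0793]
tool_rot: [2.984, 0.979, -0.006]
force: [0.1, 0.5, 0.2]
grip_width: 0.094
(0.4598723602294923, 0.2787469502766927) (np.float32(126.34746), np.float32(60.92452), np.float32(65.47347))
```

```bash
python3 -m crank '[{"grip":0,"x":0,"y":0.0008,"z":-0.03,"wx":0,"wy":0,"wz":0},{"grip":0,"x":0,"y":0,"z":-0.025,"wx":0,"wy":0,"wz":0},{"grip":0,"x":0,"y":0,"z":-0.013,"wx":0,"wy":0,"wz":0},{"grip":0,"x":0,"y":0,"z":-0.006,"wx":0,"wy":0,"wz":0},{"grip":0,"x":0,"y":0,"z":-0.0045,"wx":0,"wy":0,"wz":0},{"grip":0,"x":0,"y":0,"z":0,"wx":0,"wy":0,"wz":0},{"grip":70,"x":0,"y":0,"z":0,"wx":0,"wy":0,"wz":0},{"grip":80,"x":0,"y":0,"z":0,"wx":0,"wy":0,"wz":0}]' 15
python3 -m crank '[{"grip":140,"x":0,"y":0,"z":0,"wx":0,"wy":0,"wz":0},{"grip":140,"x":0,"y":0,"z":0,"wx":0,"wy":0,"wz":0},{"grip":140,"x":0,"y":0,"z":0,"wx":0,"wy":0,"wz":0},{"grip":140,"x":0,"y":0,"z":0,"wx":0,"wy":0,"wz":0},{"grip":140,"x":0,"y":0,"z":0,"wx":0,"wy":0,"wz":0}]' 15
python3 -m crank '[{"grip":140,"x":0,"y":0,"z":0.005,"wx":0,"wy":0,"wz":0},{"grip":140,"x":0,"y":0,"z":0.015,"wx":0,"wy":0,"wz":0},{"grip":140,"x":0,"y":0,"z":0.03,"wx":0,"wy":0,"wz":0},{"grip":140,"x":0,"y":0,"z":0.03,"wx":0,"wy":0,"wz":0},{"grip":140,"x":0,"y":0,"z":0,"wx":0,"wy":0,"wz":0},{"grip":140,"x":0,"y":0,"z":0,"wx":0,"wy":0,"wz":0}]'
python3 snap.py p12
python3 - <<'E'
from fit import *
d=dict(np.load("pics/p12.npz"))
p,a,im=fitrect(d,(.4595,.2773),.094,lambda h,s,v:(h>120)&(h<150)&(s>60),h=.05,close=5); print(p,a)
E
```

```text
time_s: 24.7
ee_pos: [0.4605, 0.2788, 0.0036]
tool_rot: [-2.985, -0.98, -0.003]
force: [0.6, 0.3, -1.0]
grip_width: 0.0813
time_s: 25.2
ee_pos: [0.4599, 0.2785, 0.0028]
tool_rot: [2.985, 0.98, 0.001]
force: [-0.1, 0.1, 2.1]
grip_width: 0.0618
time_s: 25.8
ee_pos: [0.46, 0.2786, 0.0829]
tool_rot: [-2.985, -0.98, -0.002]
force: [-0.5, -0.7, 0.0]
grip_width: 0.0618
(0.46033842468261726, 0.27890024007161457) (np.float32(126.38435), np.float32(62.116413), np.float32(65.95808))
```

```bash
python3 -m crank '[{"grip":140,"x":0.01,"y":-0.036,"z":0,"wx":0,"wy":0,"wz":-2},{"grip":140,"x":0.01,"y":-0.036,"z":0,"wx":0,"wy":0,"wz":-2},{"grip":140,"x":0.01,"y":-0.036,"z":0,"wx":0,"wy":0,"wz":-2},{"grip":140,"x":0.01,"y":-0.036,"z":0,"wx":0,"wy":0,"wz":-2},{"grip":140,"x":0.01,"y":-0.036,"z":0,"wx":0,"wy":0,"wz":-2},{"grip":140,"x":0.01,"y":-0.036,"z":0,"wx":0,"wy":0,"wz":-2},{"grip":140,"x":0.01,"y":-0.036,"z":0,"wx":0,"wy":0,"wz":-2},{"grip":140,"x":0.01,"y":-0.036,"z":0,"wx":0,"wy":0,"wz":-2}]'
python3 -m crank '[{"grip":140,"x":0.01,"y":-0.036,"z":0,"wx":0,"wy":0,"wz":-2},{"grip":140,"x":0.01,"y":-0.036,"z":0,"wx":0,"wy":0,"wz":-2},{"grip":140,"x":0.01,"y":-0.036,"z":0,"wx":0,"wy":0,"wz":-2},{"grip":140,"x":0.01,"y":-0.036,"z":0,"wx":0,"wy":0,"wz":-2},{"grip":140,"x":0.0278,"y":-0.0344,"z":0.02,"wx":0,"wy":0,"wz":-2.5},{"grip":140,"x":0.01,"y":0,"z":0.02,"wx":0,"wy":0,"wz":-2.6},{"grip":140,"x":0,"y":0,"z":0,"wx":0,"wy":0,"wz":0},{"grip":140,"x":0,"y":0,"z":0,"wx":0,"wy":0,"wz":0}]'
python3 snap.py p13
python3 - <<'E'
from fit import *
d=dict(np.load("pics/p13.npz"))
nm=lambda h,s,v:(s<70)&(v>90)
p,a,im=fitrect(d,(.6178,-.288),.007,nm,h=.08); print(p,a)
b,a,im2=fitrect(d,(.6178,-.188),.134,lambda h,s,v:(h>120)&(h<150)&(s>60),h=.05,close=5); print(b,a)
cv2.imwrite("pics/p13c.png",np.hstack([cv2.resize(d["frame"],(480,360)),cv2.resize(im,(300,360))])[...,::-1])
E
```

```text
time_s: 26.65
ee_pos: [0.5384, -0.0109, 0.08]
tool_rot: [-3.091, -0.552, 0.007]
force: [0.9, 0.5, 0.0]
grip_width: 0.0616
time_s: 27.45
ee_pos: [0.6165, -0.1874, 0.1204]
tool_rot: [-3.134, -0.2, 0.005]
force: [-0.8, 0.2, -0.3]
grip_width: 0.0616
(0.6061704020182291, -0.28756208292643226) (np.float32(97.042046), np.float32(91.87033), np.float32(137.02715))
(0.6179944732666016, -0.18684050496419272) (np.float32(97.352394), np.float32(60.94635), np.float32(65.372025))
```

Run:
```python
from fit import *
d=dict(np.load("pics/p13.npz"))
for vt in (90,130,150):
    p,a,im=fitrect(d,(.6178,-.288),.007,lambda h,s,v:(s<70)&(v>vt),h=.075,close=3); print(p,a)
cv2.imwrite("pics/p13c.png",np.hstack([cv2.resize(d["frame"],(480,360)),cv2.resize(im,(300,360))])[...,::-1])
```

```text
(0.6088964609781901, -0.28722533162434893) (np.float32(97.04204), np.float32(91.87033), np.float32(131.53357))
(0.6088964609781901, -0.28722533162434893) (np.float32(97.04204), np.float32(91.87033), np.float32(131.53357))
(0.6087893493652343, -0.28718034362792966) (np.float32(97.03795), np.float32(91.75196), np.float32(131.33212))
```

View pics/p13c.png

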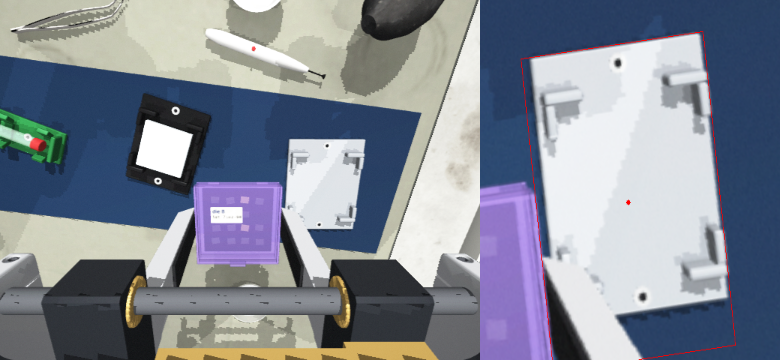

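The nest centre seen from this side is (0.6185,-0.288), agreeing with before; the box hangs level. Placing it.

```bash
python3 -m crank '[{"grip":140,"x":-0.0005,"y":-0.025,"z":-0.01,"wx":0,"wy":0,"wz":0},{"grip":140,"x":0,"y":-0.03,"z":-0.02,"wx":0,"wy":0,"wz":0},{"grip":140,"x":0,"y":-0.03,"z":-0.02,"wx":0,"wy":0,"wz":0},{"grip":140,"x":0,"y":-0.0155,"z":-0.01,"wx":0,"wy":0,"wz":0},{"grip":140,"x":0,"y":0,"z":0,"wx":0,"wy":0,"wz":0},{"grip":140,"x":0,"y":0,"z":0,"wx":0,"wy":0,"wz":0}]'
python3 -m crank '[{"grip":140,"x":0,"y":0,"z":-0.025,"wx":0,"wy":0,"wz":0},{"grip":140,"x":0,"y":0,"z":-0.013,"wx":0,"wy":0,"wz":0},{"grip":140,"x":0,"y":0,"z":-0.007,"wx":0,"wy":0,"wz":0},{"grip":140,"x":0,"y":0,"z":-0.005,"wx":0,"wy":0,"wz":0},{"grip":140,"x":0,"y":0,"z":-0.003,"wx":0,"wy":0,"wz":0},{"grip":140,"x":0,"y":0,"z":0,"wx":0,"wy":0,"wz":0},{"grip":140,"x":0,"y":0,"z":0,"wx":0,"wy":0,"wz":0}]'
```

```text
time_s: 28.1
ee_pos: [0.6167, -0.2872, 0.0622]
tool_rot: [-3.134, -0.199, 0.001]
force: [0.5, 0.3, 0.2]
grip_width: 0.0616
time_s: 28.8
ee_pos: [0.6175, -0.2887, 0.0103]
tool_rot: [3.134, 0.198, 0.002]
force: [0.2, -0.1, 0.0]
grip_width: 0.0616
```

```bash
python3 -m crank '[{"grip":80,"x":0,"y":0,"z":0,"wx":0,"wy":0,"wz":0},{"grip":70,"x":0,"y":0,"z":0,"wx":0,"wy":0,"wz":0},{"grip":50,"x":0,"y":0,"z":0,"wx":0,"wy":0,"wz":0},{"grip":40,"x":0,"y":0,"z":0,"wx":0,"wy":0,"wz":0},{"grip":40,"x":0,"y":0,"z":0.01,"wx":0,"wy":0,"wz":0},{"grip":40,"x":0,"y":0,"z":0.03,"wx":0,"wy":0,"wz":0},{"grip":40,"x":0,"y":0,"z":0.04,"wx":0,"wy":0,"wz":0},{"grip":20,"x":0,"y":0,"z":0.03,"wx":0,"wy":0,"wz":0}]'
python3 -m crank '[{"grip":0,"x":0,"y":0,"z":0,"wx":0,"wy":0,"wz":0}]'
python3 snap.py p14
python3 -m crank '[{"grip":0,"x":-0.0222,"y":0.0078,"z":-0.005,"wx":0,"wy":0,"wz":0.7},{"grip":0,"x":-0.0222,"y":0.0078,"z":-0.005,"wx":0,"wy":0,"wz":0.7},{"grip":0,"x":-0.0222,"y":0.0078,"z":-0.005,"wx":0,"wy":0,"wz":0.7},{"grip":0,"x":-0.0222,"y":0.0078,"z":-0.005,"wx":0,"wy":0,"wz":0.7},{"grip":0,"x":-0.0222,"y":0.0078,"z":-0.005,"wx":0,"wy":0,"wz":0.7},{"grip":0,"x":-0.0222,"y":0.0078,"z":-0.005,"wx":0,"wy":0,"wz":0.7},{"grip":0,"x":-0.0222,"y":0.0078,"z":-0.005,"wx":0,"wy":0,"wz":0.7},{"grip":0,"x":-0.0219,"y":0.0081,"z":-0.005,"wx":0,"wy":0,"wz":0.4}]'
python3 -m crank '[{"grip":0,"x":0,"y":0,"z":0,"wx":0,"wy":0,"wz":0},{"grip":0,"x":0,"y":0,"z":0,"wx":0,"wy":0,"wz":0}]'
python3 snap.py p15
python3 - <<'E'
from fit import *
d=dict(np.load("pics/p14.npz"))
pur=lambda h,s,v:(h>120)&(h<150)&(s>60)
p,a,im=fitrect(d,(.618,-.288),.021,pur,h=.045,close=5); print("box",p,a)
W=cloud(d); hsv=cv2.cvtColor(d["frame"],cv2.COLOR_RGB2HSV).astype(int); m=pur(*[hsv[...,i] for i in range(3)])&(W[...,2]<.05); q=W[m]
c=np.linalg.lstsq(np.c_[q[:,:2]-[.618,-.288],np.ones(len(q))],q[:,2],rcond=None)[0]; print("plane",c)
d=dict(np.load("pics/p15.npz"))
for z in (.012,):
    im=crop(d,(.44,-.226),z,.05); g=cv2.GaussianBlur(cv2.cvtColor(im,cv2.COLOR_RGB2GRAY),(5,5),0)
    c=cv2.HoughCircles(g,cv2.HOUGH_GRADIENT,1.5,5,param1=80,param2=25,minRadius=76,maxRadius=90)
    for u,v,r in c[0][:4]: print("dish",.44+.05-v/S,-.226+.05-u/S,r/S)
E
```

```text
time_s: 29.6
ee_pos: [0.6176, -0.2888, 0.1229]
tool_rot: [3.134, 0.198, 0.004]
force: [0.1, -0.0, 0.8]
grip_width: 0.084
time_s: 29.7
ee_pos: [0.6202, -0.2902, 0.1277]
tool_rot: [3.128, 0.198, 0.017]
force: [0.3, -0.7, 0.9]
grip_width: 0.0909
time_s: 30.55
ee_pos: [0.4376, -0.2246, 0.0774]
tool_rot: [-3.121, -0.343, 0.004]
force: [0.8, -0.4, 0.4]
grip_width: 0.0939
time_s: 30.75
ee_pos: [0.4393, -0.2255, 0.0785]
tool_rot: [-3.122, -0.342, 0.001]
force: [-0.5, -0.1, -0.7]
grip_width: 0.094
box (0.6173256429036459, -0.2882718048095703) (np.float32(97.125015), np.float32(60.65299), np.float32(65.32495))
plane [-0.02115823 -0.0315537   0.02057572]
dish 0.44025 -0.22525 0.027383333
dish 0.44125003 -0.22675 0.027483333
dish 0.43875 -0.22425 0.025833333
dish 0.44225 -0.22475 0.025833333
```

The box is seated: centre (0.6173,-0.2883), top at about 20.6 mm (21 expected), angle right. Grip the dish.

```bash
python3 -m crank '[{"grip":40,"x":0,"y":0,"z":-0.03,"wx":0,"wy":0,"wz":0},{"grip":40,"x":0,"y":0,"z":-0.025,"wx":0,"wy":0,"wz":0},{"grip":40,"x":0,"y":0,"z":-0.012,"wx":0,"wy":0,"wz":0},{"grip":40,"x":0,"y":0,"z":-0.006,"wx":0,"wy":0,"wz":0},{"grip":40,"x":0,"y":0,"z":-0.004,"wx":0,"wy":0,"wz":0},{"grip":60,"x":0,"y":0,"z":0,"wx":0,"wy":0,"wz":0},{"grip":80,"x":0,"y":0,"z":0,"wx":0,"wy":0,"wz":0},{"grip":95,"x":0,"y":0,"z":0,"wx":0,"wy":0,"wz":0}]' 10
python3 -m crank '[{"grip":110,"x":0,"y":0,"z":0,"wx":0,"wy":0,"wz":0},{"grip":150,"x":0,"y":0,"z":0,"wx":0,"wy":0,"wz":0},{"grip":150,"x":0,"y":0,"z":0,"wx":0,"wy":0,"wz":0},{"grip":150,"x":0,"y":0,"z":0,"wx":0,"wy":0,"wz":0},{"grip":150,"x":0,"y":0,"z":0,"wx":0,"wy":0,"wz":0}]' 10
python3 -m crank '[{"grip":150,"x":0,"y":0,"z":0.004,"wx":0,"wy":0,"wz":0},{"grip":150,"x":0,"y":0,"z":0.01,"wx":0,"wy":0,"wz":0},{"grip":150,"x":0,"y":0,"z":0.02,"wx":0,"wy":0,"wz":0},{"grip":150,"x":0,"y":0,"z":0.025,"wx":0,"wy":0,"wz":0},{"grip":150,"x":0,"y":0,"z":0.02,"wx":0,"wy":0,"wz":0},{"grip":150,"x":0,"y":0,"z":0.008,"wx":0,"wy":0,"wz":0},{"grip":150,"x":0,"y":0,"z":0,"wx":0,"wy":0,"wz":0}]'
python3 snap.py p16
python3 - <<'E'
from fit import *
d=dict(np.load("pics/p16.npz"))
im=crop(d,(.44,-.226),.099,.05); g=cv2.GaussianBlur(cv2.cvtColor(im,cv2.COLOR_RGB2GRAY),(5,5),0)
c=cv2.HoughCircles(g,cv2.HOUGH_GRADIENT,1.5,5,param1=80,param2=25,minRadius=76,maxRadius=90)
for u,v,r in c[0][:3]: print("dish",.44+.05-v/S,-.226+.05-u/S,r/S)
E
```

```text
time_s: 31.6
ee_pos: [0.4404, -0.2262, 0.0035]
tool_rot: [3.121, 0.343, 0.002]
force: [0.5, -0.3, 0.5]
grip_width: 0.0606
time_s: 32.1
ee_pos: [0.4401, -0.2261, 0.0032]
tool_rot: [3.122, 0.343, 0.001]
force: [-0.7, 0.3, 5.4]
grip_width: 0.0545
time_s: 32.8
ee_pos: [0.4404, -0.2262, 0.0909]
tool_rot: [3.121, 0.343, 0.003]
force: [1.0, -0.4, -0.6]
grip_width: 0.0538
dish 0.44175002 -0.22575 0.027483333
dish 0.43975002 -0.22575 0.025783332
dish 0.44075 -0.22725 0.028583333
```

Dish held. Carry it to just short of the round nest and re-measure that from this side.

```bash
python3 -m crank '[{"grip":150,"x":0.007,"y":0.014,"z":0,"wx":0,"wy":0,"wz":0},{"grip":150,"x":0.0137,"y":0.027,"z":0,"wx":0,"wy":0,"wz":0},{"grip":150,"x":0.0137,"y":0.027,"z":0,"wx":0,"wy":0,"wz":0},{"grip":150,"x":0.0137,"y":0.027,"z":0,"wx":0,"wy":0,"wz":0},{"grip":150,"x":0.0137,"y":0.027,"z":0,"wx":0,"wy":0,"wz":0},{"grip":150,"x":0.0137,"y":0.027,"z":0,"wx":0,"wy":0,"wz":0},{"grip":150,"x":0.0137,"y":0.027,"z":0,"wx":0,"wy":0,"wz":0},{"grip":150,"x":0.0137,"y":0.027,"z":0,"wx":0,"wy":0,"wz":0}]'
python3 -m crank '[{"grip":150,"x":0.0137,"y":0.027,"z":0,"wx":0,"wy":0,"wz":0},{"grip":150,"x":0.0137,"y":0.027,"z":0,"wx":0,"wy":0,"wz":0},{"grip":150,"x":0.0137,"y":0.027,"z":0,"wx":0,"wy":0,"wz":0},{"grip":150,"x":0.0137,"y":0.027,"z":0,"wx":0,"wy":0,"wz":0},{"grip":150,"x":0.0137,"y":0.027,"z":0,"wx":0,"wy":0,"wz":0},{"grip":150,"x":0.0128,"y":0.0095,"z":0,"wx":0,"wy":0,"wz":0},{"grip":150,"x":0,"y":0,"z":0,"wx":0,"wy":0,"wz":0},{"grip":150,"x":0,"y":0,"z":0,"wx":0,"wy":0,"wz":0}]'
python3 -m crank '[{"grip":150,"x":0,"y":0,"z":0,"wx":0,"wy":0,"wz":0}]'
python3 snap.py p17
python3 - <<'E'
from fit import *
d=dict(np.load("pics/p17.npz"))
def circ(c0,z,r0,r1,h):
    im=crop(d,c0,z,h); g=cv2.GaussianBlur(cv2.cvtColor(im,cv2.COLOR_RGB2GRAY),(5,5),0)
    c=cv2.HoughCircles(g,cv2.HOUGH_GRADIENT,1.5,5,param1=80,param2=25,minRadius=r0,maxRadius=r1)
    for u,v,r in c[0][:3]: print(c0[0]+h-v/S,c0[1]+h-u/S,r/S)
circ((.6242,.2318),.007,135,147,.06); circ((.6242,.1218),.099,76,90,.05)
E
```

```text
time_s: 33.65
ee_pos: [0.5418, -0.0215, 0.0874]
tool_rot: [-3.122, -0.343, 0.006]
force: [0.1, 0.1, -0.8]
grip_width: 0.054
time_s: 34.45
ee_pos: [0.6227, 0.1214, 0.0875]
tool_rot: [3.122, 0.343, -0.006]
force: [0.1, -0.7, 0.1]
grip_width: 0.0544
time_s: 34.55
ee_pos: [0.6229, 0.1209, 0.0885]
tool_rot: [3.123, 0.342, -0.004]
force: [0.5, -0.3, -0.9]
grip_width: 0.054
0.62495 0.23054999 0.0468
0.62595 0.23205 0.04725
0.62395 0.23205 0.045399997
0.62395 0.12155 0.025983332
0.62545 0.12255 0.027483333
0.62545 0.11755 0.029683335
```

```bash
python3 -m crank '[{"grip":150,"x":0,"y":0.015,"z":0,"wx":0,"wy":0,"wz":0},{"grip":150,"x":0,"y":0.028,"z":0,"wx":0,"wy":0,"wz":0},{"grip":150,"x":0,"y":0.028,"z":0,"wx":0,"wy":0,"wz":0},{"grip":150,"x":0,"y":0.024,"z":0,"wx":0,"wy":0,"wz":0},{"grip":150,"x":0,"y":0.0145,"z":-0.008,"wx":0,"wy":0,"wz":0},{"grip":150,"x":0,"y":0,"z":-0.02,"wx":0,"wy":0,"wz":0},{"grip":150,"x":0,"y":0,"z":-0.018,"wx":0,"wy":0,"wz":0},{"grip":150,"x":0,"y":0,"z":0,"wx":0,"wy":0,"wz":0}]'
python3 -m crank '[{"grip":150,"x":0,"y":0,"z":-0.01,"wx":0,"wy":0,"wz":0},{"grip":150,"x":0,"y":0,"z":-0.01,"wx":0,"wy":0,"wz":0},{"grip":150,"x":0,"y":0,"z":-0.006,"wx":0,"wy":0,"wz":0},{"grip":150,"x":0,"y":0,"z":-0.004,"wx":0,"wy":0,"wz":0},{"grip":150,"x":0,"y":0,"z":-0.0025,"wx":0,"wy":0,"wz":0},{"grip":150,"x":0,"y":0,"z":-0.0015,"wx":0,"wy":0,"wz":0},{"grip":150,"x":0,"y":0,"z":0,"wx":0,"wy":0,"wz":0},{"grip":150,"x":0,"y":0,"z":0,"wx":0,"wy":0,"wz":0}]'
```

```text
time_s: 35.4
ee_pos: [0.6211, 0.2307, 0.0393]
tool_rot: [3.121, 0.343, -0.012]
force: [-0.5, 0.3, -0.5]
grip_width: 0.054
time_s: 36.2
ee_pos: [0.6243, 0.2313, 0.0103]
tool_rot: [3.123, 0.343, 0.002]
force: [-0.9, -1.4, 2.0]
grip_width: 0.0539
```

```bash
python3 -m crank '[{"grip":105,"x":0,"y":0,"z":0,"wx":0,"wy":0,"wz":0},{"grip":95,"x":0,"y":0,"z":0,"wx":0,"wy":0,"wz":0},{"grip":85,"x":0,"y":0,"z":0,"wx":0,"wy":0,"wz":0},{"grip":70,"x":0,"y":0,"z":0,"wx":0,"wy":0,"wz":0},{"grip":70,"x":0,"y":0,"z":0.01,"wx":0,"wy":0,"wz":0},{"grip":70,"x":0,"y":0,"z":0.03,"wx":0,"wy":0,"wz":0},{"grip":70,"x":0,"y":0,"z":0.04,"wx":0,"wy":0,"wz":0},{"grip":40,"x":0,"y":0,"z":0.04,"wx":0,"wy":0,"wz":0}]'
python3 -m crank '[{"grip":0,"x":0,"y":0,"z":0.01,"wx":0,"wy":0,"wz":0},{"grip":0,"x":0,"y":0,"z":0,"wx":0,"wy":0,"wz":0}]'
python3 snap.py p18
python3 -m crank '[{"grip":0,"x":-0.04,"y":-0.01,"z":0.02,"wx":0,"wy":0,"wz":0},{"grip":0,"x":-0.04,"y":-0.01,"z":0.02,"wx":0,"wy":0,"wz":0},{"grip":0,"x":-0.04,"y":-0.01,"z":0.02,"wx":0,"wy":0,"wz":0},{"grip":0,"x":-0.04,"y":-0.01,"z":0,"wx":0,"wy":0,"wz":0},{"grip":0,"x":-0.04,"y":-0.01,"z":0,"wx":0,"wy":0,"wz":0},{"grip":0,"x":-0.04,"y":-0.01,"z":0,"wx":0,"wy":0,"wz":0},{"grip":0,"x":-0.04,"y":-0.01,"z":0,"wx":0,"wy":0,"wz":0},{"grip":0,"x":0,"y":0,"z":0,"wx":0,"wy":0,"wz":0}]'
python3 - <<'E'
from fit import *
d=dict(np.load("pics/p18.npz")); a=crop(d,(.6245,.2315),.019,.065)
t=get_image("top"); s=get_image("scene"); W=cloud(t)
b=ortho(t,.4,.72,-.42,.35,.012,1000)
lou=ortho(t,.43,.52,.09,.18,.036,2000)
for n,(x,y) in dict(lid=(.641,-.102),box=(.6175,-.288),dish=(.6245,.2315)).items():
    m=(abs(W[...,0]-x)<.018)&(abs(W[...,1]-y)<.018); q=W[m]; c=np.linalg.lstsq(np.c_[q[:,:2]-[x,y],np.ones(len(q))],q[:,2],rcond=None)[0]; print(n,c.round(4))
old=dict(np.load("pics/top0.npz")); dl=cv2.absdiff(t["frame"],old["frame"])[245:285,205:240]; print("loupe diff",dl.max())
can=np.zeros((600,800,3),np.uint8); can[:320,:770]=b; can[320:600,:280]=cv2.resize(a,(280,280)); can[320:600,290:690]=cv2.resize(s["frame"][120:400,140:540],(400,280))
cv2.imwrite("pics/end.png",can[...,::-1])
E
```

```text
time_s: 37.0
ee_pos: [0.6235, 0.2311, 0.131]
tool_rot: [3.123, 0.343, -0.001]
force: [0.6, 1.1, 0.2]
grip_width: 0.0733
time_s: 37.2
ee_pos: [0.6255, 0.2317, 0.1433]
tool_rot: [-3.122, -0.343, -0.01]
force: [0.1, -0.1, 0.8]
grip_width: 0.0888
time_s: 38.05
ee_pos: [0.3391, 0.1602, 0.1968]
tool_rot: [3.122, 0.344, -0.008]
force: [0.4, 0.4, -0.6]
grip_width: 0.0939
lid [-0.0052  0.0049  0.0198]
box [ 0.0144 -0.0029  0.0221]
dish [-0.002   0.0089  0.0102]
loupe diff 29Traceback (most recent call last):
  File "<stdin>", line 9, in <module>
ValueError: could not broadcast input array from shape (319,770,3) into shape (320,770,3)
```

Run:
```python
from fit import *
d=dict(np.load("pics/p18.npz")); a=crop(d,(.6245,.2315),.019,.065)
t=get_image("top"); s=get_image("scene")
b=cv2.resize(ortho(t,.4,.72,-.42,.35,.012,1000),(770,320))
can=np.zeros((600,800,3),np.uint8); can[:320,:770]=b; can[320:600,:280]=cv2.resize(a,(280,280)); can[320:600,290:690]=cv2.resize(s["frame"][120:400,140:540],(400,280))
cv2.imwrite("pics/end.png",can[...,::-1])
```

View pics/end.png

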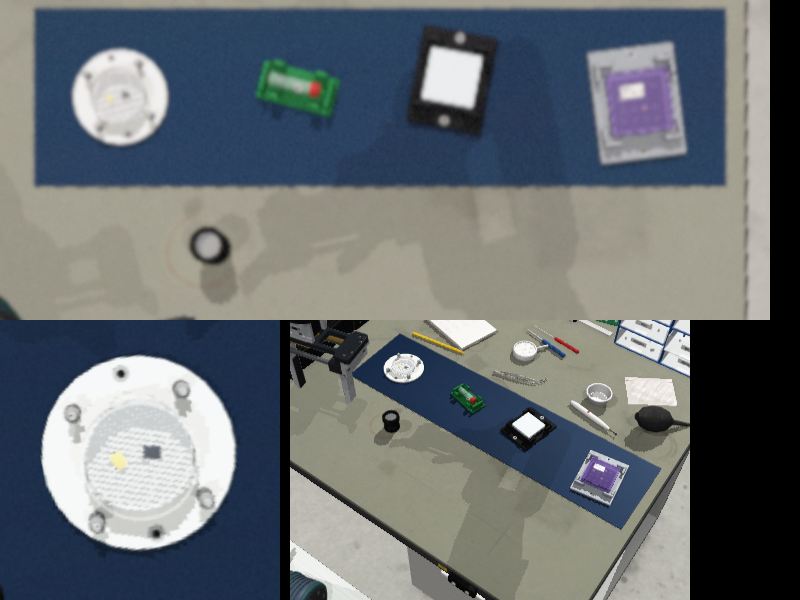

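The dish sits centred between its pins with both dice in it, and the lid, box and vial are in their nests. The loupe at (210,245) is where it was.

```bash
python3 -c "
from station import *
print(hand_in())"
```

```text
the job is handed in; nothing more can be done
None
```

The job is done and handed in at about 38 s of the 115 s allowed. The waffle pack went into its nest first and its lid on top of it. The vial, chip box and dish followed, each into its own nest. The loupe was not touched.

- **Lid:** it lies flat on the pack, square to it and centred to about 1 mm. Tilt is under 0.01 rad.
- **Chip box:** it sits within about 1 mm of the pocket centre and at the right angle. Its tilt reads 0.01 to 0.03 rad.
- **Vial:** it lies in both saddles with its top at about 22.5 mm, the height expected when seated.
- **Dish:** it is level and centred between the pins, with both dice still in it.
- **Loupe:** it stands where it was; the picture difference there is small.
- **Forces:** the wrist force read at the end of each move never passed about 6 N.

Some checks disagreed or failed:
- The top camera's depth put the lid and box tops about 1 mm too high. The wrist camera put the box 0.4 mm too low. Both are within the 2 mm calibration.
- One depth fit of the lid was spoiled by gripper pixels, so I repeated it from the top camera.
- The vial's position along its length differed by 2 mm between two views, within the cradle's play.

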